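Overcurrent test of a batch of fuse contacts

TASK

Lay every fuse contact from the grey tray into the black test cradle, each one flat in a lane of its own, and then turn the dial clockwise until its pointer stands at the dark steel marker on the scale. Only with the dial at the marker, press the treadle down to its stop, hold it there for about a second and let it come up; then turn the dial back to its zero stop and lay all the contacts back flat in the tray. Leave the canister, spacer block, cap and boot where they are.

Things in the scene. Friction and masses are not known exactly. Their poses are not given: they have to be found in the camera images.
- contact_1: square tin-plated fuse contact: a 50 x 32 x 32 mm block with two thin brass bands and a flat blade (30 x 24 x 10 mm) out of each end, 110 mm long in all along its own x. Origin at the centre of the block, 16 mm above what it lies on; any long face may be down. 0.13-0.25 kg. None from the start if absent: two or three of the four are there, flat in the tray at the start.
- contact_2: square tin-plated fuse contact: a 50 x 32 x 32 mm block with two thin brass bands and a flat blade (30 x 24 x 10 mm) out of each end, 110 mm long in all along its own x. Origin at the centre of the block, 16 mm above what it lies on; any long face may be down. 0.13-0.25 kg. None from the start if absent: two or three of the four are there, flat in the tray at the start.
- contact_3: square tin-plated fuse contact: a 50 x 32 x 32 mm block with two thin brass bands and a flat blade (30 x 24 x 10 mm) out of each end, 110 mm long in all along its own x. Origin at the centre of the block, 16 mm above what it lies on; any long face may be down. 0.13-0.25 kg. None from the start if absent: two or three of the four are there, flat in the tray at the start.
- contact_4: square tin-plated fuse contact: a 50 x 32 x 32 mm block with two thin brass bands and a flat blade (30 x 24 x 10 mm) out of each end, 110 mm long in all along its own x. Origin at the centre of the block, 16 mm above what it lies on; any long face may be down. 0.13-0.25 kg. None from the start if absent: two or three of the four are there, flat in the tray at the start.
- tray: shallow grey plastic tray fixed on the cart, 250 (own x) x 310 (own y) mm, floor 4 mm above the cart, 4 mm walls that rise to 16 mm above the cart. Origin at the centre of its underside.
- cradle: black cradle with grey ribs, fixed on the cart, 160 (own x) x 220 mm. Three lanes along its own x, centred at own y = -65, 0, +65 mm: 130 mm long, 42 mm wide, floor 12 mm above the cart, between ribs and copper end bars 8 mm high (tops 20 mm above the cart). A contact in a lane has its centre 28 mm above the cart. Origin at the centre of its underside.
- console: grey console box fixed on the cart, 130 x 130 x 50 mm, with the round white scale and the dial in the middle of its top. Origin at the centre of its underside. It and the treadle may be in each other's places.
- dial (a joint): angle of the dial in rad: 0 at its zero stop, growing as it turns clockwise seen from above, to 2.8 at the other stop. At 0 the pointer points along the console's own +y, at q along the direction pi/2 - q from its own +x (counterclockwise). Stays where it is left (friction 0.05 N m). At the start 0.1 to 0.6.
- mark (a joint): angle at which the dark steel marker (a 12 mm block 9 mm high) stands on the scale, counted as for the dial, 1.2 to 2.4 rad; set differently each time and it does not move. The dial is at the marker when both values agree.
- dial_grip (a point): point on the dial's vertical axis, 82 mm above the cart, at the TCP height for gripping. The black dial is an upright bar 50 mm long (along the pointer), 14 mm thick, from 58 to 92 mm above the cart, on a disc of 52 mm diameter with a thin pointer on one side; a white line on top of the bar runs from the axis towards the pointer.
- dial_tip (a point): tip of the dial's thin pointer, 48 mm from the dial's axis, 55 mm above the cart
- mark_tip (a point): inner tip of the dark steel marker on the rim of the scale, 48 mm from the dial's axis, 55 mm above the cart
- treadle_base: grey foot of the treadle fixed on the cart, 130 (own x) x 110 x 10 mm; the hinge lies along its own y at own x = +55 mm, 26 mm high; the treadle's free end is towards its own -x. Origin at the centre of its underside.
- treadle (a joint): angle of the steel treadle plate in rad: 0 up (plate 0.35 rad above level), 0.30 pressed fully down at its stop. A spring returns it: pressing at treadle_pad takes about 3 N at first and 9 N at the stop.
- treadle_pad (a point): point to press, in the middle of the ribbed rubber pad on the treadle's upper face, 100 mm from the hinge; moves with the plate: about 66 mm above the cart when up, 37 mm when fully down. Plate 80 mm wide.
- canister: bystander, leave where it is; origin at the centre of its underside: screw-top aluminium canister, 72 mm diameter, 120 mm high
- spacer: bystander, leave where it is; origin at the centre of its underside: blue anodised spacer block 50 x 80 x 35 mm
- cap: bystander, leave where it is; origin at the centre of its underside: red polypropylene holder cap, 60 mm diameter, 32 mm high
- boot: bystander, leave where it is; origin at the centre of its underside: black rubber contact boot, 48 mm foot, 55 mm high
Not all that is in view belongs to the job. What is shaped like the contact_2 but orange is not meant. Leave any brown look-alike of the contact_4 alone.

How it is judged:
By the outcome, as a careful person would: the job done as asked, in the order asked, and still so for the second after the job is handed in, with the robot touching nothing.
Of contact_1, contact_2, contact_3, contact_4 only 2 to 3 are there at a start; the rules pass over those that are not, and their reading is None.
At some moment in a run one of contact_1, contact_2, contact_3, contact_4 may be knocked a few centimetres aside while the robot is not near it.
Once in a run the grip may slacken for a moment while it holds something.
It also fails if it takes over 210 s, if anything falls off the work surface, if the arm or the gripper's body presses on something with over 40 N, if the wrist force passes 120 N, or if a joint passes its speed limit or range.

ROBOT

A 6-joint arm with a two-finger parallel gripper is mounted at the origin on the work surface. World frame = base frame: x ahead of the robot, y to its left, z up, the work surface at z = 0. Lengths are in m, angles in degrees, forces in N, time in s.
With the tool pointing down it reaches from about 0.35 to 0.875 m from the base axis. Payload 4.2 kg.
Tool frame: the origin (TCP) lies between the finger pads, 19 mm behind the fingertips; this is the grasp point; z points along the fingers, y is the line along which they close (so a half turn about z gives the same grasp; the last joint's range is limited). The gripper opens to 87 mm and grips with 3 to 60 N. Pads are 19 mm wide; open, the fingers measure 117 mm over their backs; the gripper's body (75 mm by 190 mm) begins 51 mm behind the grasp point.
Start: joints at [84.145, 22.042, 0.453, 0, -68.411, -14.817], TCP at [0.221, 0.585, 0.241] pointing down, gripper open.
Joint ranges: [-179.83, 179.83], [-69.29, 118.12], [-61.27, 80.66], [-181.25, 117.63], [-171.15, -9.14], [-177.46, 177.46]. Speed limits (degrees/s): [159.86, 159.86, 180, 180, 180, 180].

INTERFACE

Orientations are given as a 3x3 rotation matrix whose columns are the frame's x, y, z axes.
In Python, from station import r gives the robot as it stands.
- The arm moves only by the shell command python3 -m jog 'ROWS'. ROWS is text: rows parted by semicolons, each of 5 numbers parted by spaces: the opening, from 0 (shut) to 1 (fully open), then the shift along the world's x, y, z in mm, then the turn about the world's z in degrees. In form: hand dx dy dz roll; .... A call has 1 to 5 rows; each row shifts and turns the commanded pose from where the row before left it; what a row does not reach is not made up. A row lasts 1/8 s, in which the tool goes at most 62.5 mm and 10.7 degrees, less where a joint would pass 70% of its speed; a pose out of reach is approached as far as the arm can. A call is refused whole if a number of a shift passes 62.5 or a number of a turn 10.7, either way. A call with a gripper value outside its range is refused whole. The fingers move at their own pace and stop on an object; the grip force is fixed at half the most. Time passes only in rows, so rows that do not move let the fingers close. It gives the time, the measured TCP pose, the force, the opening and the grip force at its end, in the units of the state.
- r.sense(): the state, without advancing time (a new reading comes with each control period).
- r.capture(name): name is "side" or "top" or "wrist"; returns a dict with "pixels" (480x640x3 uint8, red, green, blue), "fovy" (degrees; the focal length in pixels is half the picture's height over the tangent of half this angle, whatever the lens; pixels are square), "cx", "cy" (the principal point, pixels), "origin" and "orientation" of the camera in the world; the wrist camera has in their place "T_tool_cam" (4x4, takes a point from camera to tool coordinates, whose origin is the TCP and whose axes are the flange's). Camera axes: x right, y down, z forward; pixel columns grow to the right and rows downward; lengths in m; the calibration is good to about 2 mm. The wrist camera is an equidistant fisheye: a pixel r from the principal point sees the ray r / f radians off the axis. A picture is of the moment at which its call begins: read the wrist's pose just before it. There is no depth.
- r.finish_job(): hands the job in; it is judged then, once.
The state is a dict: "time_s": time; "joints": joint angles; "joint_velocities": joint speeds; "effort": joint torques, N m; "tcp_pos": TCP position; "ee_rot": TCP orientation; "wrist_force": force on the tool from outside, world axes, zero at the start; "moment": the same for the moment, N m; "gripper_width": opening from 0.0 (shut) to 1.0 (fully open); "gripper_force": force on a finger pad.
Only numpy, scipy, OpenCV 4.12 (cv2) and the standard library are available. Lean on these libraries where they do the work, as an engineer would, in place of code of your own. Each camera call takes 0.05 s, during which the arm holds its last target. There are 200 camera calls.

## Working session

There is one attempt and no reset: what is moved stays moved. The work goes in short steps, Python scripts to look and compute and a shell command to move; the robot and the scene stay as the last step left them, time stands still between calls to the robot, and variables do not carry over. Pictures are saved under pics/ and viewed, at most 14 in all, crops included, and the job is handed in when it is done.

```bash
mkdir -p pics; ls; cat > h.py <<'E'
import numpy as np, cv2
from station import r
def cap(n, f=None):
    s=r.sense(); c=r.capture(n)
    if n=="wrist":
        T=np.eye(4);T[:3,:3]=s["ee_rot"];T[:3,3]=s["tcp_pos"];T=T@np.array(c["T_tool_cam"])
        c["R"],c["o"]=T[:3,:3],T[:3,3]
    else: c["R"],c["o"]=np.array(c["orientation"]),np.array(c["origin"])
    c["f"]=240/np.tan(np.radians(c["fovy"])/2); c["fish"]=n=="wrist"
    if f: cv2.imwrite(f,cv2.cvtColor(c["pixels"],cv2.COLOR_RGB2BGR))
    return c
def ray(c,u,v):
    x,y=(u-c["cx"])/c["f"],(v-c["cy"])/c["f"]
    if c["fish"]:
        t=np.hypot(x,y); k=np.sin(t)/t if t>1e-9 else 1; d=np.array([x*k,y*k,np.cos(t)])
    else: d=np.array([x,y,1]); d/=np.linalg.norm(d)
    return c["R"]@d
def at(c,u,v,z):
    d=ray(c,u,v); return c["o"]+d*(z-c["o"][2])/d[2]
def tri(obs):
    A=np.zeros((3,3));b=np.zeros(3)
    for c,u,v in obs:
        d=ray(c,u,v);P=np.eye(3)-np.outer(d,d);A+=P;b+=P@c["o"]
    return np.linalg.solve(A,b)
def proj(c,p):
    q=c["R"].T@(np.array(p)-c["o"])
    if c["fish"]:
        t=np.arctan2(np.hypot(q[0],q[1]),q[2]);k=t/np.hypot(q[0],q[1]);x,y=q[0]*k,q[1]*k
    else:x,y=q[0]/q[2],q[1]/q[2]
    return c["f"]*x+c["cx"],c["f"]*y+c["cy"]
E
python3 - <<'E'
from h import *
import pickle
for n in("top","side","wrist"):
    c=cap(n,f"pics/{n}0.png"); pickle.dump(c,open(f"{n}0.pkl","wb")); print(n,c["o"].round(3),c["R"].round(2).tolist(),c["f"],c["cx"],c["cy"])
print(r.sense())
E
```

```text
pics
top [0.367 0.024 1.087] [[0.03, -0.99, 0.14], [-1.0, -0.03, -0.01], [0.01, -0.14, -0.99]] 532.5034466873013 322.1911358517959 246.80195491581398
side [0.379 0.794 0.884] [[-0.99, -0.09, 0.12], [-0.15, 0.72, -0.68], [-0.02, -0.69, -0.72]] 593.9300576008463 328.11463075067974 241.854305444527
wrist [0.283 0.563 0.384] [[-0.35, -0.91, -0.23], [-0.94, 0.34, 0.09], [0.0, 0.25, -0.97]] 371.64829954431775 316.3253046268934 243.27661978242517
{'time_s': 0.15, 'joints': array([ 8.41445956e+01,  2.20819382e+01,  3.98564042e-01, -1.96113472e-02,
       -6.84107718e+01, -1.48158562e+01]), 'joint_velocities': array([ 0.02746523, -0.02468935,  0.06510788,  0.24016629,  0.04413329,
       -0.05115646]), 'effort': array([-2.72726747e-04, -3.91050839e+01,  1.87588567e+01,  4.22239244e+00,
        1.23869040e-02, -1.36472813e-04]), 'tcp_pos': array([0.22047626, 0.58438078, 0.24040512]), 'ee_rot': array([[ 9.35576684e-01, -3.53123255e-01, -4.84239299e-04],
       [-3.53123569e-01, -9.35575319e-01, -1.60209335e-03],
       [ 1.12694081e-04,  1.66987749e-03, -9.99998599e-01]]), 'wrist_force': array([ 0.48967565, -0.27618718, -0.15948656]), 'moment': array([ 0.01360895,  0.04671981, -0.00633407]), 'gripper_force': 0.0, 'gripper_width': 0.9987404171651849}
```

View pics/top0.png

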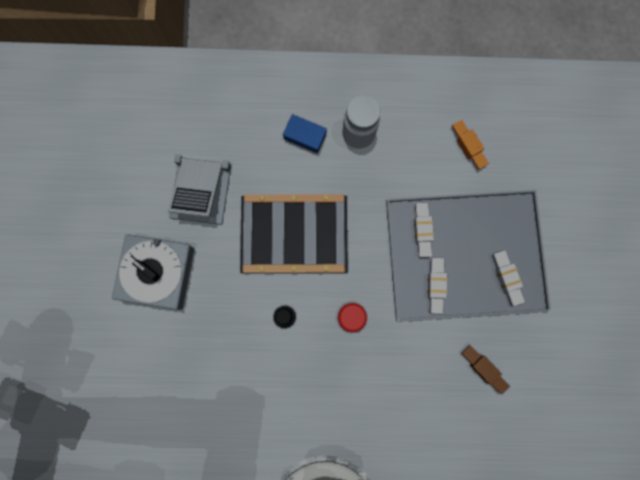

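View pics/side0.png

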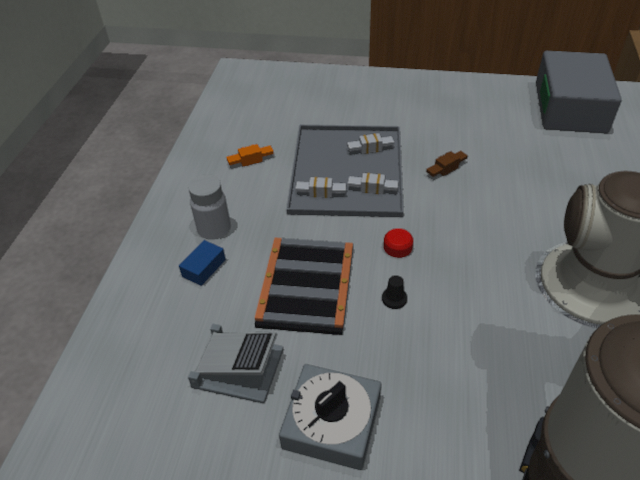

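View pics/wrist0.png

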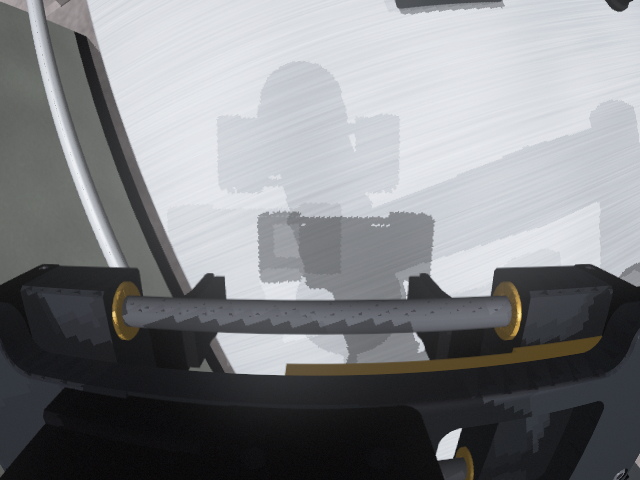

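Top shows the tray at (468,255) with three tin contacts at (425,230), (438,286) and (509,278). The cradle is at (294,234), the console at (150,270) and the treadle at (200,190). The orange and brown ones are look-alikes. In the side view the contacts are at (321,187), (373,183) and (371,143), and the marker is on the scale near (296,395). The wrist view shows only the table.

```bash
python3 - <<'E'
from h import *
import pickle
C={n:pickle.load(open(f"{n}0.pkl","rb")) for n in("top","side")}
t=C["top"]["pixels"][:,:,::-1];s=C["side"]["pixels"][:,:,::-1]
f=lambda im,x,y,w,h,W,H:cv2.resize(im[y:y+h,x:x+w].copy(),(W,H),interpolation=cv2.INTER_CUBIC)
o=np.vstack([np.hstack([f(t,380,180,180,150,400,333),f(t,100,145,150,125*1,400,333)]),])
a=f(t,380,180,180,150,480,400)
b=f(t,105,220,95,100,380,400)
cv2.imwrite("pics/c1.png",np.hstack([f(t,105,225,90,90,400,400),f(s,275,360,110,110,400,400)]))
for n,im in C.items():
    p=im["pixels"]; hsv=cv2.cvtColor(p,cv2.COLOR_RGB2HSV)
    # tray polygon mask
    poly=np.array([[390,200],[534,195],[545,308],[400,317]] if n=="top" else [[300,130],[400,130],[401,210],[292,210]])
    m=np.zeros(p.shape[:2],np.uint8);cv2.fillPoly(m,[poly],255)
    v=((p.max(2)>135)&(m>0)).astype(np.uint8)
    k,l,st,ce=cv2.connectedComponentsWithStats(v)
    for i in range(1,k):
        if st[i,4]>60:
            r_=cv2.minAreaRect(np.argwhere(l==i)[:,::-1].astype(np.float32)); print(n,st[i].tolist(),ce[i].round(1),r_)
            br=(l==i)&(hsv[:,:,1]>80); print('brass',np.argwhere(br)[:,::-1].mean(0),br.sum())
E
```

```text
top [417, 203, 17, 38, 523] [424.  222.5] ((424.2276306152344, 221.23106384277344), (37.53656005859375, 15.363415718078613), 85.2363510131836)
brass [423.73809524 227.61904762] 42
top [420, 242, 12, 14, 159] [425.2 248.7] ((425.5, 248.5), (13.0, 11.0), 90.0)
brass [nan nan] 0
top [495, 251, 29, 54, 715] [510.3 277.2] ((511.0721435546875, 276.90509033203125), (55.38412094116211, 15.065693855285645), 69.27444458007812)
brass [511.09302326 276.30232558] 43
top [431, 258, 16, 40, 562] [438.3 278.6] ((438.5, 277.5), (39.0, 15.0), 90.0)
brass [436.95833333 284.125     ] 48
top [432, 298, 11, 15, 155] [437.  305.5] ((437.0, 305.0), (14.0, 10.0), 90.0)
brass [nan nan] 0
side [360, 134, 34, 9, 173] [376.  138.6] ((376.5, 138.0), (33.0, 8.0), 0.0)
brass [371.16666667 139.16666667] 6
side [348, 141, 13, 7, 67] [353.7 144. ] ((353.9100036621094, 143.87001037597656), (5.656854629516602, 11.7379732131958), 81.8698959350586)
brass [nan nan] 0
side [348, 173, 19, 11, 123] [357.6 179. ] ((357.2275390625, 178.9859619140625), (9.06933307647705, 19.33791732788086), 77.00537872314453)
brass [366. 179.] 1
side [368, 174, 10, 9, 79] [372.6 178. ] ((372.5, 178.0), (8.0, 9.0), 90.0)
brass [372.5 179. ] 2
side [296, 177, 19, 12, 121] [305.3 183.7] ((305.4525146484375, 183.76695251464844), (9.013814926147461, 19.97838020324707), 70.34617614746094)
brass [nan nan] 0
side [316, 178, 10, 9, 74] [320.3 182. ] ((320.5, 182.0), (9.0, 8.0), 0.0)
brass [325. 179.] 1
side [385, 180, 13, 7, 80] [390.8 183.2] ((391.0, 183.0), (6.0, 12.0), 90.0)
brass [nan nan] 0
side [333, 183, 13, 7, 83] [338.6 186.1] ((339.0, 186.0), (6.0, 12.0), 90.0)
brass [nan nan] 0<stdin>:20: RuntimeWarning: Mean of empty slice.
  ret = um.true_divide(
```

View pics/c1.png

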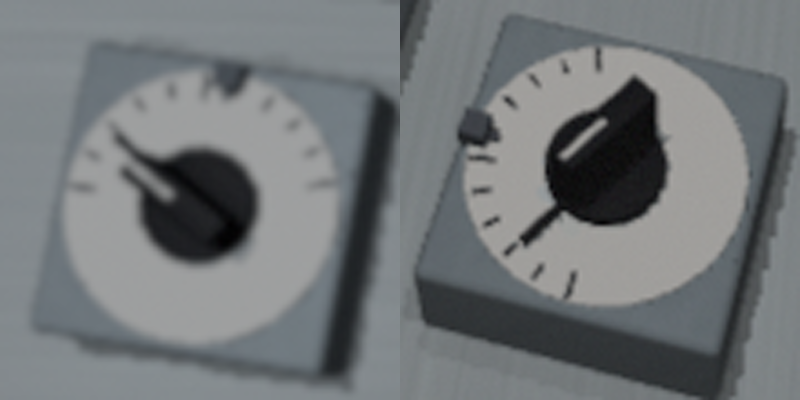

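Left crop (top view, scale 4.44): axis at (201,206), pointer tip at (112,122), marker at (232,80), zero tick at (82,186). Right crop (side view, scale 3.64): pointer tip at (525,242), marker at (477,127), zero tick at (570,285).

```bash
python3 - <<'E'
from h import *
import pickle
C={n:pickle.load(open(f"{n}0.pkl","rb")) for n in("top","side")}
t,s=C["top"],C["side"]
k=90/400;q=110/400
T=lambda x,y:(t,105+x*k,225+y*k)
S=lambda x,y:(s,275+x*q,360+y*q)
for n,a,b in [("tip",T(112,122),S(525,242)),("mark",T(232,80),S(477,127)),("zero",T(82,186),S(570,285)),("centre",T(201,206),S(606,175))]:
    print(n,tri([a,b]).round(4),at(*a,.052).round(4),at(*b,.052).round(4))
for n,a,b in [("c1",(425,230.5),(320.5,187)),("c2",(438.5,286),(373,183)),("c3",(510,278),(371,143.5)),
  ("tray",(468,256),(347,169)),("crad",(294,234),(307,284)),
  ("cr TL",(242,196),(345,330)),("cr TR",(346,196),(264,322)),("cr BL",(242,272),None),("cr BR",(346,272),None)]:
    print(n,(tri([(t,*a),(s,*b)]).round(4) if b and n[:3]!="cr " else ""),at(t,*a,.03).round(4))
print("treadle pad top",tri([(t,191,200),(s,252,351)]))
E
```

```text
tip [0.4043 0.3838 0.1195] [0.4895 0.3926 0.052 ] [0.3231 0.3672 0.052 ]
mark [0.424  0.3354 0.116 ] [0.5097 0.3414 0.052 ] [0.3455 0.3174 0.052 ]
zero [0.3826 0.3967 0.1112] [0.461  0.4035 0.052 ] [0.3043 0.3833 0.052 ]
centre [0.3728 0.3483 0.1115] [0.4537 0.3509 0.052 ] [0.2908 0.3324 0.052 ]
c1 [ 0.5591 -0.1909  0.0165] [ 0.5539 -0.1882  0.03  ]
c2 [ 0.4456 -0.2181  0.0174] [ 0.4428 -0.2152  0.03  ]
c3 [ 0.4652 -0.363   0.0167] [ 0.4628 -0.3581  0.03  ]
tray [ 0.5116 -0.2839 -0.0027] [ 0.5046 -0.2746  0.03  ]
crad [0.5449 0.0768 0.0022] [0.539  0.0754 0.03  ]
cr TL  [0.6139 0.1835 0.03  ]
cr TR  [ 0.6203 -0.0274  0.03  ]
cr BL  [0.4595 0.176  0.03  ]
cr BR  [ 0.4654 -0.0307  0.03  ]
treadle pad top [0.59732285 0.2781706  0.06301838]
```

```bash
python3 -m jog '1 45 -60 30 10; 1 50 -62 0 10; 1 40 -62 0 0; 1 40 -62 0 0; 1 20 -62 0 0'; python3 -m jog '1 0 -62 0 0; 1 0 -62 0 0; 1 0 -62 0 0; 1 -10 -62 0 0; 1 -10 -62 0 0'
```

```text
time_s: 0.78
tcp_pos: [0.3826, 0.3234, 0.2641]
ee_rot: [[1.0, -0.012, -0.0], [-0.012, -1.0, -0.0], [-0.0, 0.0, -1.0]]
wrist_force: [0.6, 0.7, 0.3]
gripper_width: 1.001
gripper_force: 0.0
time_s: 1.4
tcp_pos: [0.3608, 0.0139, 0.2645]
ee_rot: [[1.0, -0.011, 0.0], [-0.011, -1.0, 0.0], [0.0, -0.0, -1.0]]
wrist_force: [1.8, 0.7, -0.4]
gripper_width: 1.003
gripper_force: 0.0
```

```bash
python3 -m jog '1 20 -62 0 0; 1 30 -62 0 0; 1 30 -62 0 0; 1 30 -62 0 0; 1 30 -25 0 0'; python3 -m jog '1 0 0 0 0;1 0 0 0 0'; python3 - <<'E'
from h import *
import pickle
c=cap("wrist","pics/w1.png"); pickle.dump(c,open("w1.pkl","wb"))
C={n:pickle.load(open(f"{n}0.pkl","rb")) for n in("top","side")}
t,s=C["top"],C["side"]
k=90/400;q=110/400
T=lambda x,y:(t,105+x*k,225+y*k)
S=lambda x,y:(s,275+(x-400)*q,360+y*q)
for n,a,b in [("tip",T(112,122),S(525,242)),("mark",T(232,80),S(477,127)),("zero",T(82,186),S(570,285)),("centre",T(201,206),S(606,175))]:
    print(n,tri([a,b]).round(4),at(*a,.052).round(4),at(*b,.052).round(4))
E
```

```text
time_s: 2.02
tcp_pos: [0.4927, -0.2404, 0.2638]
ee_rot: [[1.0, -0.015, -0.001], [-0.015, -1.0, 0.0], [-0.001, -0.0, -1.0]]
wrist_force: [0.5, 2.1, -0.2]
gripper_width: 0.997
gripper_force: 0.0
time_s: 2.28
tcp_pos: [0.4919, -0.2372, 0.2639]
ee_rot: [[1.0, -0.012, -0.001], [-0.012, -1.0, 0.001], [-0.001, -0.001, -1.0]]
wrist_force: [0.2, 0.2, -0.2]
gripper_width: 1.003
gripper_force: 0.0
tip [0.4872 0.3912 0.0554] [0.4895 0.3926 0.052 ] [0.4856 0.3897 0.052 ]
mark [0.5122 0.3413 0.0529] [0.5097 0.3414 0.052 ] [0.515  0.3406 0.052 ]
zero [0.4629 0.4044 0.0496] [0.461  0.4035 0.052 ] [0.4644 0.4055 0.052 ]
centre [0.4558 0.3526 0.0468] [0.4537 0.3509 0.052 ] [0.4569 0.3553 0.052 ]
```

View pics/w1.png

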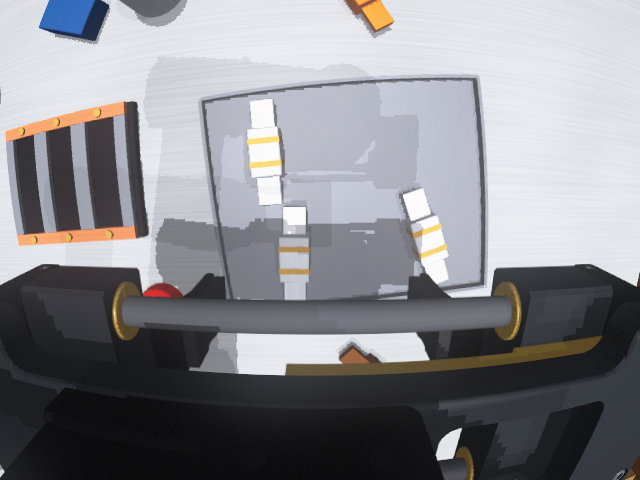

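The wrist view shows the contacts with brass bands at (264,152), (294,259) and (429,240), and the cradle at left with copper bar corners near (7,131), (130,101), (141,232) and (20,244).

```bash
cat >> h.py <<'E'
def bands(c,z=.036,roi=None,amin=25):
    hsv=cv2.cvtColor(c["pixels"],cv2.COLOR_RGB2HSV)
    m=((hsv[:,:,0]>14)&(hsv[:,:,0]<30)&(hsv[:,:,1]>90)&(hsv[:,:,2]>90)).astype(np.uint8)
    k,l,st,ce=cv2.connectedComponentsWithStats(m); o=[]
    for i in range(1,k):
        u,v=ce[i]
        if st[i,4]>=amin and (roi is None or(roi[0]<u<roi[2] and roi[1]<v<roi[3])):
            p=at(c,u,v,z); o.append((p,(round(u,1),round(v,1)),int(st[i,4])))
    return o
E
python3 - <<'E'
from h import *
import pickle
c=pickle.load(open("w1.pkl","rb"));t=pickle.load(open("top0.pkl","rb"))
b=bands(c,roi=(200,80,490,300))
for x in b: print(x[0].round(4),x[1:])
for i in range(len(b)):
    for j in range(i):
        d=b[i][0]-b[j][0]
        if np.linalg.norm(d)<.04: print("contact",((b[i][0]+b[j][0])/2).round(4),np.degrees(np.arctan2(d[1],d[0])).round(1),np.linalg.norm(d).round(4))
for n,a,u in[("TL",(7,131),(242,196)),("TR",(130,101),(346,196)),("BR",(141,235),(346,272)),("BL",(20,245),(242,272))]: print(n,at(c,*a,.02).round(4),at(t,*u,.02).round(4),tri([(c,*a),(t,*u)]).round(4))
# lanes & copper screws
h=cv2.cvtColor(t["pixels"],cv2.COLOR_RGB2HSV)
m=((h[:,:,0]<18)&(h[:,:,1]>110)&(h[:,:,2]>60)).astype(np.uint8);m[:,:235]=0;m[:,355:]=0;m[280:]=0;m[:185]=0
k,l,st,ce=cv2.connectedComponentsWithStats(cv2.morphologyEx(m,cv2.MORPH_CLOSE,np.ones((3,3))))
L=[]
for i in range(1,k):
    if st[i,4]>100: print("bar",st[i],ce[i],at(t,*ce[i],.02).round(4)); L.append(at(t,*ce[i],.02))
h=cv2.cvtColor(c["pixels"],cv2.COLOR_RGB2HSV)
m=((h[:,:,0]<25)&(h[:,:,1]>110)&(h[:,:,2]>60)).astype(np.uint8);m[:,150:]=0;m[260:]=0;m[:60]=0
k,l,st,ce=cv2.connectedComponentsWithStats(cv2.morphologyEx(m,cv2.MORPH_CLOSE,np.ones((3,3))))
for i in range(1,k):
    if st[i,4]>100: print("wbar",st[i],at(c,*ce[i],.02).round(4))
print("tray corners",[at(c,*p,.016).round(4).tolist() for p in[(203,101),(479,77),(485,286),(228,300)]],[at(t,*p,.016).round(4).tolist() for p in[(388,200),(535,193),(547,311),(398,320)]])
E
```

```text
[ 0.5713 -0.1825  0.036 ] ((np.float64(262.9), np.float64(139.9)), 171)
[ 0.5473 -0.1839  0.036 ] ((np.float64(264.9), np.float64(163.7)), 167)
[ 0.4768 -0.3504  0.036 ] ((np.float64(426.3), np.float64(230.7)), 138)
[ 0.4543 -0.3587  0.036 ] ((np.float64(432.4), np.float64(251.2)), 131)
[ 0.4587 -0.2109  0.036 ] ((np.float64(293.8), np.float64(249.0)), 152)
[ 0.4345 -0.2097  0.036 ] ((np.float64(293.3), np.float64(271.1)), 144)
contact [ 0.5593 -0.1832  0.036 ] -176.6 0.024
contact [ 0.4655 -0.3546  0.036 ] -159.8 0.024
contact [ 0.4466 -0.2103  0.036 ] 177.2 0.0242
TL [0.6214 0.1802 0.02  ] [0.6162 0.185  0.02  ] [0.6201 0.1862 0.0136]
TR [ 0.6275 -0.0275  0.02  ] [ 0.6227 -0.0279  0.02  ] [ 0.6252 -0.0277  0.0194]
BR [ 0.4728 -0.0314  0.02  ] [ 0.4663 -0.0313  0.02  ] [ 0.4693 -0.0302  0.015 ]
BL [0.463  0.1766 0.02  ] [0.4603 0.1774 0.02  ] [0.4615 0.1781 0.0181]
wbar [   6  102  119   40 1437] [0.6176 0.067  0.02  ]
wbar [  18  226  118   19 1368] [0.4742 0.0629 0.02  ]
tray corners [[0.6181, -0.1149, 0.016], [0.6477, -0.4171, 0.016], [0.4036, -0.4381, 0.016], [0.3926, -0.1306, 0.016]] [[0.6178, -0.1147, 0.016], [0.6418, -0.4187, 0.016], [0.3999, -0.4363, 0.016], [0.3737, -0.1373, 0.016]]
```

```bash
python3 -m jog '0.65 40 30 -50 4; 0.65 26 23 -60 0; 0.65 0 0 -40 0; 0.65 0 0 -30 0; 0.65 0 0 0 0'; python3 - <<'E'
from h import *
c=cap("wrist","pics/w2.png"); 
for x in bands(c): print(x[0].round(4),x[1:])
print(r.sense()["tcp_pos"])
E
```

```text
time_s: 2.95
tcp_pos: [0.5494, -0.189, 0.0946]
ee_rot: [[0.998, 0.059, -0.005], [0.059, -0.998, 0.001], [-0.005, -0.001, -1.0]]
wrist_force: [0.5, -0.4, 1.6]
gripper_width: 0.653
gripper_force: 0.0
[ 0.7197 -0.2841  0.036 ] ((np.float64(495.7), np.float64(2.3)), 123)
[ 0.703  -0.2936  0.036 ] ((np.float64(510.0), np.float64(30.2)), 1124)
[0.6201 0.0048 0.036 ] ((np.float64(35.6), np.float64(146.5)), 131)
[ 0.5712 -0.1821  0.036 ] ((np.float64(310.4), np.float64(231.8)), 585)
[ 0.5471 -0.1842  0.036 ] ((np.float64(311.7), np.float64(273.0)), 509)
[ 0.5141 -0.0975  0.036 ] ((np.float64(172.3), np.float64(312.7)), 379)
[ 0.526  -0.2781  0.036 ] ((np.float64(459.0), np.float64(311.3)), 463)
[ 0.4878 -0.2458  0.036 ] ((np.float64(401.4), np.float64(363.1)), 4110)
[ 0.55096909 -0.18953135  0.09654905]
```

View pics/w2.png

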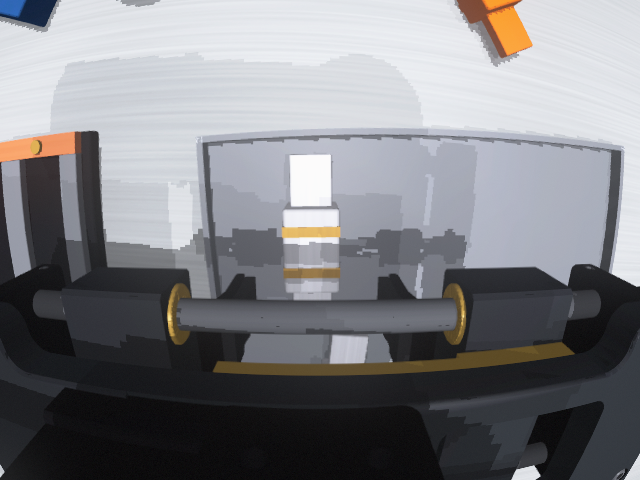

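The contact's bands are at (310,232) and (312,273), between the fingers. Positions agree with the previous view, so the 36 mm top height is right.

```bash
python3 -m jog '0.65 8 6 -30 1; 0.65 0 0 -28 0; 0.65 0 0 -8 0; 0 0 0 0 0; 0 0 0 0 0'; python3 -m jog '0 0 0 0 0;0 0 0 10 0; 0 0 0 20 0; 0 0 0 30 0;0 0 0 0 0'
```

```text
time_s: 3.62
tcp_pos: [0.5605, -0.1844, 0.032]
ee_rot: [[0.997, 0.076, 0.003], [0.076, -0.997, -0.0], [0.003, 0.001, -1.0]]
wrist_force: [-0.3, 0.5, 0.5]
gripper_width: 0.507
gripper_force: 0.0
time_s: 4.25
tcp_pos: [0.5612, -0.1844, 0.0931]
ee_rot: [[0.997, 0.076, 0.006], [0.076, -0.997, -0.001], [0.006, 0.001, -1.0]]
wrist_force: [-0.5, 0.0, -2.8]
gripper_width: 0.363
gripper_force: 30.0
```

```bash
python3 -m jog '0 0 60 50 0; 0 -10 60 50 0; 0 -10 60 50 0; 0 -10 40 0 0; 0 0 30 0 -3'; python3 -m jog '0 0 0 0 0;0 0 0 0 0'; python3 - <<'E'
from h import *
import pickle
c=cap("wrist","pics/w3.png"); pickle.dump(c,open("w3.pkl","wb"))
E
```

```text
time_s: 4.88
tcp_pos: [0.532, 0.0306, 0.2093]
ee_rot: [[1.0, 0.022, -0.001], [0.022, -1.0, 0.001], [-0.001, -0.001, -1.0]]
wrist_force: [0.3, -1.3, -2.0]
gripper_width: 0.364
gripper_force: 30.0
time_s: 5.12
tcp_pos: [0.5329, 0.0286, 0.2087]
ee_rot: [[1.0, 0.023, -0.002], [0.023, -1.0, -0.0], [-0.002, 0.0, -1.0]]
wrist_force: [0.0, -1.2, -1.3]
gripper_width: 0.363
gripper_force: 30.0
```

View pics/w3.png

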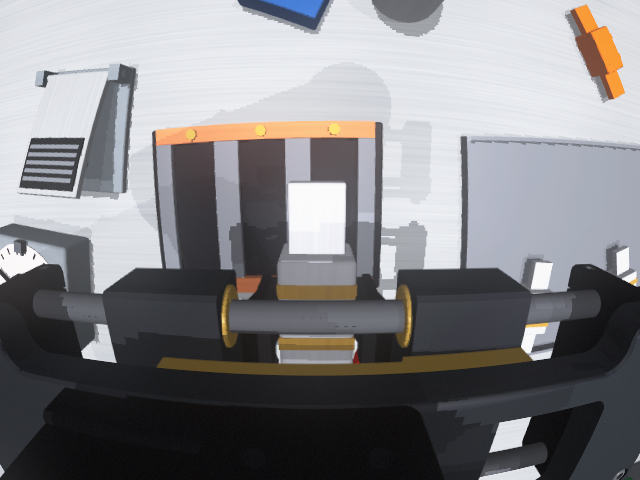

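The wrist view shows the cradle's far copper bar with screws at (192,134), (261,130), (334,128). The lane edges at v≈150 are at columns 175–215, 239–285 and 311–358. The held contact is level.

```bash
python3 - <<'E'
from h import *
import pickle
c=pickle.load(open("w3.pkl","rb")); c1=pickle.load(open("w1.pkl","rb"));t=pickle.load(open("top0.pkl","rb"))
for n,p in [("screws",[(192,134),(261,130),(334,128)]),("edges150",[(175,150),(215,150),(239,150),(285,150),(311,150),(358,150)]),("corners",[(153,131),(381,123),(382,262)])]:
    print(n,[at(c,*q,.02)[:2].round(4).tolist() for q in p])
print("w1 screws",[at(c1,*q,.02)[:2].round(4).tolist() for q in[(22,132),(55,122),(96,112),(33,239),(68,238),(103,235)]])
# lane centres from top image: dark profile at rows 215..255
g=cv2.cvtColor(t["pixels"],cv2.COLOR_RGB2GRAY).astype(int)
for v in(215,235,255):
    row=g[v,235:355]; d=row<35; e=np.flatnonzero(np.diff(d.astype(int)))+235.5
    print(v,[at(t,u+.0,v,.02)[1].round(4) for u in e])
col=g[190:285,294]; print(list(col[::1]))
E
```

```text
screws [[0.6161, 0.1468], [0.6182, 0.0821], [0.6208, 0.0173]]
edges150 [[0.6019, 0.1639], [0.6007, 0.1244], [0.6003, 0.1019], [0.6002, 0.0603], [0.6006, 0.0372], [0.6019, -0.0046]]
corners [[0.621, 0.1868], [0.6273, -0.0245], [0.4986, -0.032]]
w1 screws [[0.6151, 0.1484], [0.6186, 0.0859], [0.6212, 0.0201], [0.471, 0.1467], [0.4712, 0.0804], [0.4739, 0.0229]]
215 []
235 []
255 []
[np.int64(139), np.int64(139), np.int64(139), np.int64(136), np.int64(135), np.int64(133), np.int64(135), np.int64(137), np.int64(134), np.int64(128), np.int64(118), np.int64(96), np.int64(62), np.int64(40), np.int64(37), np.int64(39), np.int64(41), np.int64(39), np.int64(41), np.int64(39), np.int64(38), np.int64(39), np.int64(38), np.int64(40), np.int64(39), np.int64(40), np.int64(40), np.int64(40), np.int64(41), np.int64(40), np.int64(40), np.int64(41), np.int64(40), np.int64(41), np.int64(40), np.int64(40), np.int64(40), np.int64(42), np.int64(40), np.int64(42), np.int64(41), np.int64(41), np.int64(41), np.int64(41), np.int64(40), np.int64(41), np.int64(41), np.int64(42), np.int64(41), np.int64(42), np.int64(42), np.int64(42), np.int64(42), np.int64(42), np.int64(42), np.int64(42), np.int64(41), np.int64(43), np.int64(43), np.int64(42), np.int64(43), np.int64(43), np.int64(42), np.int64(42), np.int64(43), np.int64(43), np.int64(42), np.int64(42), np.int64(43), np.int64(42), np.int64(43), np.int64(42), np.int64(42), np.int64(57), np.int64(90), np.int64(119), np.int64(136), np.int64(141), np.int64(141), np.int64(137), np.int64(127), np.int64(116), np.int64(98), np.int64(89), np.int64(104), np.int64(124), np.int64(135), np.int64(138), np.int64(139), np.int64(139), np.int64(138), np.int64(139), np.int64(139), np.int64(138), np.int64(137)]
```

```bash
python3 -m jog '0 8 -8 -50 0.7; 0 8 -6 -50 0; 0 0 0 -32 0; 0 0 0 0 0; 0 0 0 0 0'; python3 - <<'E'
from h import *
import pickle
c=cap("wrist","pics/w4.png"); pickle.dump(c,open("w4.pkl","wb"))
print(r.sense()["tcp_pos"])
E
```

```text
time_s: 5.8
tcp_pos: [0.5506, 0.0146, 0.0788]
ee_rot: [[0.999, 0.035, 0.002], [0.035, -0.999, 0.0], [0.002, -0.0, -1.0]]
wrist_force: [0.1, 0.0, -0.4]
gripper_width: 0.359
gripper_force: 30.0
[0.55088029 0.01493509 0.07930978]
```

View pics/w4.png

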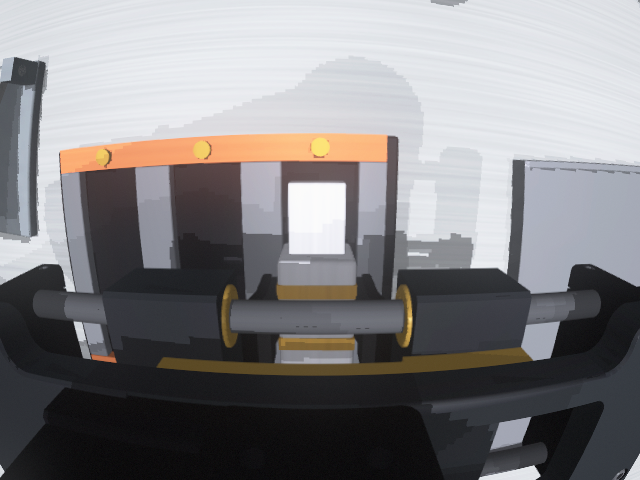

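The lane is at columns 281–358 with the contact's blade centred at 317, so it is over the lane and straight.

```bash
python3 -c "
from h import *;import pickle
c=pickle.load(open('w4.pkl','rb'));print([at(c,*q,.02)[:2].round(4).tolist() for q in[(103,157),(202,150),(320,147)]])"
python3 -m jog '0 -2 0 -22 0; 0 0 0 -13 0; 0 0 0 0 0; 0 0 0 0 0'
```

```text
[[0.6159, 0.1488], [0.6178, 0.083], [0.6201, 0.0173]]
time_s: 6.35
tcp_pos: [0.5483, 0.0152, 0.0434]
ee_rot: [[0.999, 0.036, 0.002], [0.036, -0.999, 0.0], [0.002, -0.0, -1.0]]
wrist_force: [0.4, -0.3, -2.3]
gripper_width: 0.368
gripper_force: 30.0
```

```bash
python3 -m jog '0 0 0 -2 0; 0.5 0 0 0 0; 0.5 0 0 0 0; 0.5 0 0 0 0; 0.5 0 0 20 0'; python3 -m jog '0.65 -10 -40 60 0; 0.65 -10 -60 50 0; 0.65 -10 -60 30 0;0.65 -10 -60 0 0; 0.65 0 -20 0 0'; python3 -m jog '0.65 0 0 0 0; 0.65 0 0 0 0'; python3 - <<'E'
from h import *
c=cap("wrist","pics/w5.png")
for x in bands(c,roi=(0,60,560,300)): print(x[0].round(4),x[1:])
E
```

```text
time_s: 6.98
tcp_pos: [0.5464, 0.0147, 0.0596]
ee_rot: [[0.999, 0.035, -0.004], [0.035, -0.999, -0.001], [-0.004, 0.001, -1.0]]
wrist_force: [0.3, 0.8, 0.5]
gripper_width: 0.501
gripper_force: 0.0
time_s: 7.6
tcp_pos: [0.5108, -0.2049, 0.1801]
ee_rot: [[0.999, 0.032, 0.001], [0.032, -0.999, -0.0], [0.001, 0.0, -1.0]]
wrist_force: [0.2, 0.2, -0.1]
gripper_width: 0.65
gripper_force: 0.0
time_s: 7.85
tcp_pos: [0.5117, -0.2018, 0.1793]
ee_rot: [[0.999, 0.036, -0.0], [0.036, -0.999, 0.0], [-0.0, -0.0, -1.0]]
wrist_force: [-0.1, 0.9, 0.6]
gripper_width: 0.648
gripper_force: 0.0
[0.6183 0.0081 0.036 ] ((np.float64(83.8), np.float64(110.8)), 85)
[0.6164 0.0701 0.036 ] ((np.float64(34.9), np.float64(120.2)), 70)
[0.5594 0.014  0.036 ] ((np.float64(79.1), np.float64(177.0)), 265)
[0.5351 0.0142 0.036 ] ((np.float64(80.4), np.float64(203.9)), 245)
[0.476  0.1277 0.036 ] ((np.float64(8.6), np.float64(260.0)), 48)
[0.479  0.0658 0.036 ] ((np.float64(47.3), np.float64(260.6)), 45)
[0.4797 0.0038 0.036 ] ((np.float64(95.0), np.float64(263.3)), 75)
[ 0.4595 -0.2089  0.036 ] ((np.float64(325.4), np.float64(297.7)), 156)
```

View pics/w5.png

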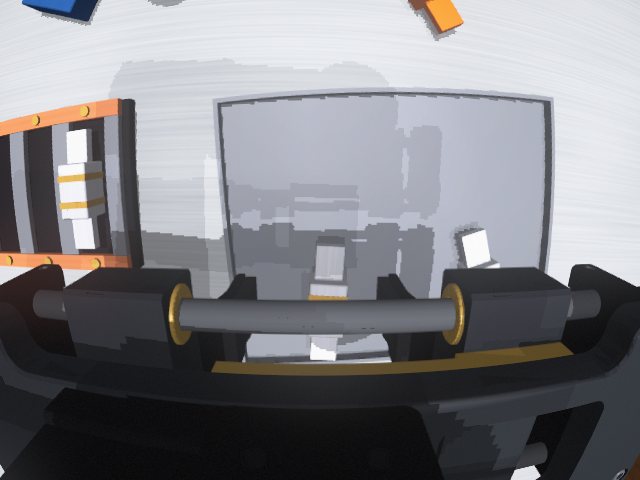

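The first contact lies in the right-hand lane, bands at (80,177) and (80,204). The second is at its old place with its far band at (325,298).

```bash
python3 -m jog '0.65 -35 -8 -40 -5; 0.65 -30 0 -50 0; 0.65 0 0 -40 0; 0.65 0 0 -13 0; 0.65 0 0 0 0'; python3 -m jog '0 0 0 0 0;0 0 0 0 0;0 0 0 0 0; 0 0 0 10 0; 0 0 0 30 0';  python3 -m jog '0 5 0 50 0; 0 10 60 30 3; 0 10 60 0 2; 0 20 60 0 0; 0 20 60 0 0'; python3 -m jog '0 20 30 0 0; 0 0 0 0 0; 0 0 0 0 0'
```

```text
time_s: 8.52
tcp_pos: [0.4475, -0.2098, 0.0363]
ee_rot: [[0.999, -0.05, -0.0], [-0.05, -0.999, -0.0], [-0.0, 0.0, -1.0]]
wrist_force: [0.6, 0.2, 0.8]
gripper_width: 0.653
gripper_force: 0.0
time_s: 9.15
tcp_pos: [0.4451, -0.21, 0.0758]
ee_rot: [[0.999, -0.053, -0.005], [-0.053, -0.999, 0.001], [-0.005, -0.001, -1.0]]
wrist_force: [-0.3, 0.6, -2.3]
gripper_width: 0.362
gripper_force: 30.0
time_s: 9.78
tcp_pos: [0.5103, 0.0255, 0.1548]
ee_rot: [[0.999, 0.035, 0.001], [0.035, -0.999, 0.001], [0.001, -0.0, -1.0]]
wrist_force: [0.2, -0.3, -1.4]
gripper_width: 0.365
gripper_force: 30.0
time_s: 10.15
tcp_pos: [0.5295, 0.0532, 0.1538]
ee_rot: [[0.999, 0.035, -0.002], [0.035, -0.999, -0.0], [-0.002, 0.0, -1.0]]
wrist_force: [0.1, -0.1, -2.4]
gripper_width: 0.368
gripper_force: 30.0
```

```bash
python3 -m jog '0 16 26 -40 0; 0 0 0 -24 0; 0 0 0 0 0; 0 0 0 0 0'; python3 - <<'E'
from h import *
c=cap("wrist"); cv2.imwrite("pics/w6.png",c["pixels"][100:320,0:480,::-1])
E
```

```text
time_s: 10.65
tcp_pos: [0.5468, 0.0789, 0.0912]
ee_rot: [[0.999, 0.034, 0.001], [0.034, -0.999, 0.0], [0.001, -0.0, -1.0]]
wrist_force: [-0.0, -1.7, -1.6]
gripper_width: 0.363
gripper_force: 30.0
```

View pics/w6.png

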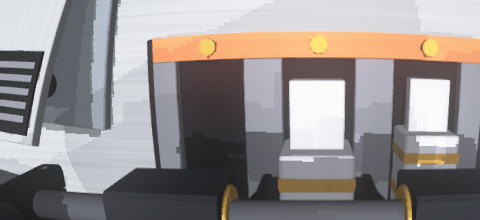

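The contact's blade (column 317) is centred in the middle lane (283–355); lowering.

```bash
python3 -m jog '0 0 1 -25 0; 0 0 0 -17 0; 0 0 0 -4 0; 0 0 0 0 0; 0 0 0 0 0'; python3 -m jog '0.5 0 0 0 0; 0.5 0 0 0 0; 0.5 0 0 0 0; 0.5 0 0 20 0;0.5 0 0 40 0'; python3 -m jog '0.65 0 -60 50 0; 0.65 0 -60 50 0; 0.65 0 -60 0 0; 0.65 0 -60 0 0; 0.65 -10 -60 0 0';python3 -m jog '0.65 -10 -60 0 8; 0.65 -10 -30 0 10; 0.65 0 0 0 0; 0.65 0 0 0 0'; python3 - <<'E'
from h import *
c=cap("wrist","pics/w7.png")
for x in bands(c,roi=(0,60,560,305)): print(x[0].round(4),x[1:])
E
```

```text
time_s: 11.32
tcp_pos: [0.5468, 0.0804, 0.0462]
ee_rot: [[0.999, 0.036, 0.001], [0.036, -0.999, 0.0], [0.001, -0.0, -1.0]]
wrist_force: [-2.9, -0.0, 7.2]
gripper_width: 0.367
gripper_force: 30.0
time_s: 11.95
tcp_pos: [0.5454, 0.0802, 0.103]
ee_rot: [[0.999, 0.035, -0.004], [0.035, -0.999, -0.002], [-0.004, 0.002, -1.0]]
wrist_force: [1.2, 0.6, 0.2]
gripper_width: 0.505
gripper_force: 0.0
time_s: 12.58
tcp_pos: [0.5368, -0.1972, 0.1842]
ee_rot: [[0.999, 0.036, 0.001], [0.036, -0.999, -0.0], [0.001, 0.0, -1.0]]
wrist_force: [1.2, -0.8, 0.7]
gripper_width: 0.649
gripper_force: 0.0
time_s: 13.08
tcp_pos: [0.5166, -0.285, 0.1839]
ee_rot: [[0.94, 0.341, -0.0], [0.341, -0.94, 0.0], [-0.0, -0.0, -1.0]]
wrist_force: [-0.2, 0.6, 0.4]
gripper_width: 0.649
gripper_force: 0.0
[0.5589 0.0263 0.036 ] ((np.float64(31.1), np.float64(91.1)), 135)
[0.5342 0.0249 0.036 ] ((np.float64(25.9), np.float64(115.8)), 131)
[0.48  0.001 0.036] ((np.float64(30.7), np.float64(174.7)), 61)
```

```bash
python3 -m jog '0.65 -40 -40 30 0; 0.65 -20 -25 0 0; 0.65 0 0 0 0; 0.65 0 0 0 0';python3 - <<'E'
from h import *
c=cap("wrist","pics/w8.png")
for x in bands(c,roi=(0,60,560,365)): print(x[0].round(4),x[1:])
for p in [(.4768,-.3504,.036),(.4543,-.3587,.036)]: print(proj(c,p))
E
```

```text
time_s: 13.62
tcp_pos: [0.4581, -0.3484, 0.2132]
ee_rot: [[0.939, 0.343, 0.0], [0.343, -0.939, 0.0], [0.0, -0.0, -1.0]]
wrist_force: [-0.7, -0.9, -0.2]
gripper_width: 0.652
gripper_force: 0.0
[4.771e-01 1.000e-04 3.600e-02] ((np.float64(21.8), np.float64(108.1)), 49)
[ 0.4772 -0.3511  0.036 ] ((np.float64(329.1), np.float64(209.5)), 223)
[ 0.4543 -0.359   0.036 ] ((np.float64(328.5), np.float64(236.5)), 216)
[ 0.3296 -0.2416  0.036 ] ((np.float64(173.9), np.float64(311.8)), 347)
[ 0.4241 -0.5106  0.036 ] ((np.float64(458.8), np.float64(315.0)), 399)
[ 0.3553 -0.2494  0.036 ] ((np.float64(186.2), np.float64(292.4)), 28)
[ 0.3556 -0.4778  0.036 ] ((np.float64(402.3), np.float64(363.2)), 4025)
(np.float64(328.22547885360325), np.float64(209.67428621025357))
(np.float64(328.1330889550687), np.float64(236.38491599747533))
```

```bash
python3 -m jog '0.65 8 -6 -60 0; 0.65 0 0 -60 0; 0.65 0 0 -40 0; 0.65 0 0 -17 0; 0.65 0 0 0 0'; python3 -m jog '0 0 0 0 0;0 0 0 0 0;0 0 0 0 0; 0 0 0 10 0; 0 0 0 30 0';  python3 -m jog '0 0 20 50 0; 0 0 60 40 -9; 0 0 60 0 -9; 0 10 60 0 0; 0 20 60 0 0'; python3 -m jog '0 20 60 0 0; 0 20 60 0 0; 0 5 60 0 0; 0 0 50 0 0; 0 0 0 0 0'
```

```text
time_s: 14.3
tcp_pos: [0.4658, -0.3549, 0.0357]
ee_rot: [[0.939, 0.344, -0.002], [0.344, -0.939, 0.0], [-0.001, -0.001, -1.0]]
wrist_force: [0.2, -0.6, 0.6]
gripper_width: 0.648
gripper_force: 0.0
time_s: 14.92
tcp_pos: [0.4638, -0.3547, 0.0754]
ee_rot: [[0.94, 0.342, -0.004], [0.342, -0.94, 0.002], [-0.003, -0.004, -1.0]]
wrist_force: [-0.1, -0.1, -1.3]
gripper_width: 0.371
gripper_force: 30.0
time_s: 15.55
tcp_pos: [0.4943, -0.1025, 0.1619]
ee_rot: [[0.999, 0.035, 0.0], [0.035, -0.999, 0.0], [0.0, -0.0, -1.0]]
wrist_force: [1.9, 0.1, -1.5]
gripper_width: 0.367
gripper_force: 30.0
time_s: 16.18
tcp_pos: [0.5396, 0.1276, 0.1613]
ee_rot: [[0.999, 0.04, 0.0], [0.04, -0.999, 0.001], [0.0, -0.001, -1.0]]
wrist_force: [-1.1, -1.2, -1.8]
gripper_width: 0.365
gripper_force: 30.0
```

```bash
python3 -m jog '0 4 17 -40 0; 0 0 0 -30 0; 0 0 0 0 0; 0 0 0 0 0'; python3 - <<'E'
from h import *
c=cap("wrist"); import pickle; pickle.dump(c,open("w9.pkl","wb")); p=c["pixels"]
h=cv2.cvtColor(p,cv2.COLOR_RGB2HSV)
for v in (185,200,220): print(v,p[v,230:400:3].max(1).tolist())
print([x[1] for x in bands(c,roi=(200,100,560,200))])
print(r.sense()["tcp_pos"])
E
```

```text
time_s: 16.68
tcp_pos: [0.5446, 0.1411, 0.0923]
ee_rot: [[0.999, 0.035, 0.002], [0.035, -0.999, 0.0], [0.002, -0.0, -1.0]]
wrist_force: [-0.2, -0.4, -1.3]
gripper_width: 0.362
gripper_force: 30.0
185 [222, 223, 223, 223, 80, 88, 87, 119, 190, 189, 191, 192, 192, 193, 193, 180, 100, 92, 93, 93, 248, 250, 251, 251, 251, 250, 250, 251, 252, 251, 251, 251, 252, 251, 251, 250, 251, 251, 202, 93, 146, 196, 196, 196, 194, 194, 193, 192, 192, 191, 190, 191, 190, 92, 89, 90, 88]
200 [209, 209, 209, 208, 84, 82, 82, 110, 184, 186, 188, 189, 191, 193, 192, 180, 92, 88, 88, 89, 248, 250, 250, 251, 250, 250, 250, 251, 252, 251, 251, 251, 251, 251, 251, 250, 250, 250, 206, 93, 156, 194, 195, 194, 194, 193, 192, 191, 191, 190, 190, 190, 190, 88, 86, 86, 78]
220 [209, 208, 209, 209, 102, 78, 78, 78, 174, 173, 174, 174, 174, 177, 176, 177, 110, 85, 84, 87, 241, 250, 250, 250, 250, 250, 250, 251, 251, 249, 249, 248, 249, 250, 250, 251, 251, 246, 174, 86, 158, 180, 178, 177, 177, 176, 174, 174, 172, 171, 173, 173, 154, 79, 79, 79, 72]
[(np.float64(313.0), np.float64(142.2)), (np.float64(426.9), np.float64(145.6)), (np.float64(520.0), np.float64(154.0))]
[0.54479109 0.14133068 0.09274802]
```

```bash
python3 -m jog '0 -1 3 -25 0; 0 0 0 -18 0; 0 0 0 -3 0; 0 0 0 0 0; 0 0 0 0 0'; python3 -m jog '0.5 0 0 0 0; 0.5 0 0 0 0; 0.5 0 0 0 0; 0.5 0 0 20 0;0.5 0 0 40 0'; python3 -m jog '0.65 -40 20 50 0; 0.65 -50 30 50 0; 0.65 -30 50 40 0; 0.65 0 50 0 0; 0.65 0 30 0 0';python3 -m jog '0.65 0 0 0 0; 0.65 0 0 0 0'; python3 - <<'E'
from h import *
c=cap("wrist","pics/w10.png")
import pickle; pickle.dump(c,open("w10.pkl","wb"))
t=cap("top","pics/top1.png"); pickle.dump(t,open("top1.pkl","wb"))
E
```

```text
time_s: 17.35
tcp_pos: [0.5437, 0.1448, 0.0463]
ee_rot: [[0.999, 0.035, 0.003], [0.035, -0.999, 0.001], [0.003, -0.001, -1.0]]
wrist_force: [0.2, -0.3, -0.1]
gripper_width: 0.365
gripper_force: 30.0
time_s: 17.98
tcp_pos: [0.5416, 0.1438, 0.104]
ee_rot: [[0.999, 0.035, -0.004], [0.035, -0.999, -0.002], [-0.004, 0.002, -1.0]]
wrist_force: [0.7, 0.8, -0.1]
gripper_width: 0.5
gripper_force: 0.0
time_s: 18.6
tcp_pos: [0.4378, 0.3139, 0.2287]
ee_rot: [[0.999, 0.037, 0.001], [0.037, -0.999, 0.002], [0.002, -0.002, -1.0]]
wrist_force: [0.1, -0.3, 0.1]
gripper_width: 0.652
gripper_force: 0.0
time_s: 18.85
tcp_pos: [0.438, 0.311, 0.2273]
ee_rot: [[0.999, 0.035, -0.001], [0.035, -0.999, -0.001], [-0.001, 0.001, -1.0]]
wrist_force: [-0.6, 0.1, 0.0]
gripper_width: 0.65
gripper_force: 0.0
```

View pics/w10.png

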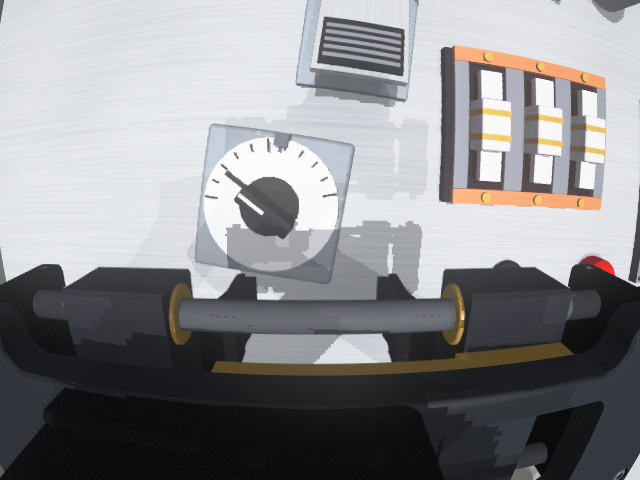

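All three contacts lie in their lanes. The dial axis is near (270,205), the pointer tip at (227,173), and the marker at (282,140). The treadle pad is at (362,45).

```bash
python3 - <<'E'
from h import *
import pickle
c=pickle.load(open("w10.pkl","rb"));p=c["pixels"]
A=lambda u,v,z:at(c,u,v,z)[:2]
cs=np.array([A(*q,.05) for q in[(211,124),(354,147),(332,283),(196,263)]]);print("console c",cs.mean(0),[ (np.linalg.norm(cs[i]-cs[i-1])).round(4) for i in range(4)])
d=cs[0]-cs[3]+cs[1]-cs[2];yaw=np.arctan2(d[1],d[0]);e=cs[0]-cs[1]+cs[3]-cs[2];print("edge dirs deg",np.degrees(yaw),np.degrees(np.arctan2(e[1],e[0])))
g=p.min(2);m=((g>150)).astype(np.uint8);mm=np.zeros_like(m);cv2.circle(mm,(271,205),72,1,-1)
# scale rim: fit world circle from boundary of bright region
pts=[]
for a in np.radians(np.arange(0,360,4)):
    last=None
    for rr in np.arange(74,50,-.5):
        u,v=271+rr*np.cos(a),205+rr*np.sin(a)
        q=p[int(round(v)),int(round(u))].astype(int)
        if q.min()>120 and q.max()-q.min()<14: pts.append(A(u,v,.052));break
pts=np.array(pts)
def fit(P):
    for _ in range(4):
        s=np.linalg.lstsq(np.c_[2*P,np.ones(len(P))],(P**2).sum(1),rcond=None)[0];o=s[:2];R=np.sqrt(s[2]+o@o);res=abs(np.linalg.norm(P-o,axis=1)-R);P=P[res<max(.0015,1.5*np.median(res))]
    return o,R,len(P)
print("scale fit",fit(pts))
o=cs.mean(0)
for n,q,z in[("tip",(227,173),.055),("markinner",(281,147),.059),("markmid",(283,141),.059),("zero",(211,196),.052),("last",(336,196),.052),("lineend",(241,197),.092),("linein",(265,214),.092)]:
    w=A(*q,z);x=w-o;print(n,w.round(4),np.linalg.norm(x).round(4),np.degrees(np.arctan2(x[1],x[0])).round(1))
a=p[125:290,190:360,::-1];cv2.imwrite("pics/d.png",cv2.resize(a,(680,560*0+660),interpolation=cv2.INTER_CUBIC))
E
```

```text
console c [0.45620625 0.35344709] [np.float64(0.1284), np.float64(0.1264), np.float64(0.1242), np.float64(0.1287)]
edge dirs deg -6.800558904039815 82.72989134730977
scale fit (array([0.45243831, 0.35414434]), np.float64(0.06361097396446498), 47)
tip [0.4848 0.392 ] 0.048 53.5
markinner [0.5076 0.3451] 0.052 -9.2
markmid [0.5127 0.3436] 0.0573 -9.9
zero [0.4641 0.4075] 0.0546 81.7
last [0.4668 0.2972] 0.0572 -79.3
lineend [0.4688 0.372 ] 0.0224 55.9
linein [0.456  0.3532] 0.0003 -129.5
```

View pics/d.png

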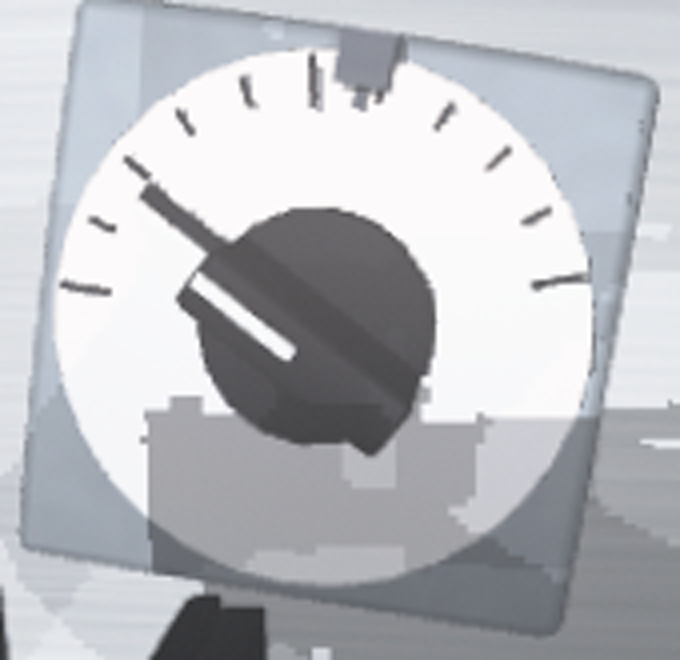

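The enlarged dial shows the pointer tip at (147,192) between ticks 1 and 2. The marker is at (368,62), between ticks 5 and 6. So the dial is at about 0.50 and the marker at about 1.61, which means turning about 63° clockwise.

```bash
python3 -m jog '0.65 4 9 -20 10.4; 0.65 4 9 -20 10.4; 0.65 4 9 -20 10.4; 0.65 3 9 -20 10.4; 0.65 3 6 0 10.4'; python3 -m jog '0.65 0 0 0 0; 0.65 0 0 0 0'; python3 - <<'E'
from h import *
import pickle
c=cap("wrist","pics/w11.png");pickle.dump(c,open("w11.pkl","wb"));o=(.4562,.3534)
print([np.round(proj(c,q),1).tolist() for q in[(.4562,.3534,.092),(.4848,.392,.055)]])
E
```

```text
time_s: 19.58
tcp_pos: [0.4559, 0.352, 0.1458]
ee_rot: [[0.584, 0.812, -0.003], [0.812, -0.584, -0.003], [-0.004, -0.0, -1.0]]
wrist_force: [-0.6, -0.1, 0.9]
gripper_width: 0.646
gripper_force: 0.0
time_s: 19.82
tcp_pos: [0.4564, 0.353, 0.148]
ee_rot: [[0.59, 0.807, 0.0], [0.807, -0.59, 0.0], [0.0, -0.0, -1.0]]
wrist_force: [0.2, -0.7, 0.0]
gripper_width: 0.654
gripper_force: 0.0
[[317.4, 273.9], [317.8, 183.3]]
```

```bash
python3 - <<'E'
from h import *
import pickle
c=pickle.load(open("w11.pkl","rb"));p=c["pixels"]
for v in range(172,262,8): print(v,p[v,290:350:2].max(1).tolist())
E
```

```text
172 [251, 251, 251, 225, 106, 243, 251, 251, 251, 252, 252, 252, 252, 252, 251, 136, 133, 252, 252, 252, 252, 252, 252, 252, 252, 252, 252, 246, 246, 252]
180 [251, 251, 251, 251, 189, 190, 251, 251, 251, 251, 251, 251, 250, 238, 246, 247, 247, 252, 252, 252, 252, 252, 252, 252, 252, 252, 148, 204, 252, 252]
188 [251, 251, 251, 251, 251, 251, 251, 251, 251, 251, 251, 251, 235, 107, 108, 107, 251, 252, 252, 252, 252, 252, 251, 251, 251, 251, 251, 251, 251, 251]
196 [251, 251, 251, 251, 251, 251, 251, 251, 251, 251, 251, 251, 232, 106, 106, 119, 252, 252, 252, 252, 251, 251, 251, 251, 251, 251, 251, 251, 251, 251]
204 [251, 251, 251, 251, 251, 251, 251, 251, 251, 251, 251, 251, 220, 104, 104, 133, 252, 252, 252, 252, 252, 251, 251, 251, 251, 251, 251, 251, 251, 251]
212 [251, 251, 251, 251, 251, 251, 251, 251, 251, 251, 251, 251, 230, 102, 101, 130, 247, 252, 252, 252, 252, 251, 251, 251, 251, 251, 251, 251, 251, 251]
220 [251, 251, 251, 218, 122, 95, 98, 100, 95, 87, 88, 88, 87, 87, 88, 87, 86, 86, 87, 100, 103, 98, 117, 211, 250, 251, 251, 251, 251, 251]
228 [95, 95, 95, 94, 95, 95, 89, 85, 84, 84, 85, 85, 85, 85, 85, 85, 84, 84, 83, 83, 96, 97, 95, 93, 94, 94, 93, 96, 170, 175]
236 [82, 83, 86, 88, 82, 83, 81, 79, 84, 87, 88, 88, 164, 250, 250, 162, 89, 89, 94, 84, 79, 79, 81, 81, 80, 80, 79, 80, 79, 79]
244 [77, 76, 77, 76, 78, 77, 76, 75, 76, 76, 76, 76, 129, 173, 174, 107, 75, 77, 78, 73, 75, 75, 74, 73, 74, 74, 76, 75, 74, 74]
252 [73, 72, 72, 72, 72, 72, 71, 71, 70, 71, 70, 71, 126, 172, 171, 91, 70, 72, 72, 69, 70, 71, 69, 70, 71, 70, 70, 70, 70, 69]
260 [68, 68, 67, 69, 68, 66, 66, 65, 66, 65, 67, 66, 128, 168, 169, 82, 66, 66, 65, 65, 65, 64, 65, 65, 70, 64, 67, 67, 66, 65]
```

```bash
python3 -m jog '0.65 0 0 -30 0; 0.65 0 0 -26 0; 0.65 0 0 -10 0; 0.65 0 0 0 0; 0.65 0 0 0 0'; python3 -m jog '0 0 0 0 0;0 0 0 0 0;0 0 0 0 0;0 0 0 0 0;0 0 0 0 0'
```

```text
time_s: 20.5
tcp_pos: [0.4569, 0.3543, 0.0828]
ee_rot: [[0.587, 0.809, 0.002], [0.809, -0.587, 0.002], [0.002, 0.0, -1.0]]
wrist_force: [0.2, -0.9, -0.4]
gripper_width: 0.649
gripper_force: 0.0
time_s: 21.12
tcp_pos: [0.4564, 0.3536, 0.0816]
ee_rot: [[0.587, 0.809, 0.0], [0.809, -0.587, -0.0], [-0.0, 0.0, -1.0]]
wrist_force: [7.1, -4.5, -0.9]
gripper_width: 0.167
gripper_force: 5.0
```

```bash
python3 -m jog '0 0 0 0 0; 0 0 0 0 -5; 0 0 0 0 -5; 0 0 0 0 0'
```

```text
time_s: 21.62
tcp_pos: [0.4568, 0.3534, 0.0817]
ee_rot: [[0.718, 0.696, 0.001], [0.696, -0.718, -0.0], [0.0, 0.001, -1.0]]
wrist_force: [4.1, -1.6, -0.7]
gripper_width: 0.156
gripper_force: 30.0
```

```bash
python3 -m jog '0 0 0 0 -8; 0 0 0 0 -9; 0 0 0 0 -9; 0 0 0 0 -9; 0 0 0 0 -9'; python3 -m jog '0 0 0 0 -5; 0 0 0 0 -4; 0 0 0 0 0; 0 0 0 0 0'; python3 - <<'E'
from h import *
import pickle
c=cap("wrist","pics/w12.png");pickle.dump(c,open("w12.pkl","wb"));s=cap("side","pics/side1.png");p=c["pixels"]
pickle.dump(s,open("side1.pkl","wb"))
print([np.round(proj(c,q),1).tolist() for q in[(.4562,.3534,.092),(.4562+.048*np.cos(a),.3534+.048*np.sin(a),.055)] for a in [np.radians(-9)]][:2])
o=np.hstack([cv2.resize(p[60:320,190:450,::-1],(400,400),interpolation=cv2.INTER_CUBIC),cv2.resize(s["pixels"][365:465,280:380,::-1],(400,400),interpolation=cv2.INTER_CUBIC)])
cv2.imwrite("pics/d2.png",o)
E
```

```text
time_s: 22.25
tcp_pos: [0.457, 0.3529, 0.0817]
ee_rot: [[1.0, -0.003, 0.001], [-0.003, -1.0, -0.001], [0.001, 0.001, -1.0]]
wrist_force: [5.3, -4.0, -1.1]
gripper_width: 0.155
gripper_force: 30.0
time_s: 22.75
tcp_pos: [0.457, 0.3528, 0.0817]
ee_rot: [[0.988, -0.155, 0.001], [-0.155, -0.988, -0.001], [0.001, 0.001, -1.0]]
wrist_force: [5.0, -3.7, -0.5]
gripper_width: 0.16
gripper_force: 30.0Traceback (most recent call last):
  File "<stdin>", line 5, in <module>
NameError: name 'a' is not defined. Did you mean: 'at'?
```

```bash
python3 - <<'E'
from h import *
import pickle
c=pickle.load(open("w12.pkl","rb"));s=pickle.load(open("side1.pkl","rb"));p=c["pixels"]
o=np.hstack([cv2.resize(p[140:320,230:410,::-1],(400,400),interpolation=cv2.INTER_CUBIC),cv2.resize(s["pixels"][365:465,280:380,::-1],(400,400),interpolation=cv2.INTER_CUBIC)])
cv2.imwrite("pics/d2.png",o)
E
```

```text
(no output)
```

View pics/d2.png

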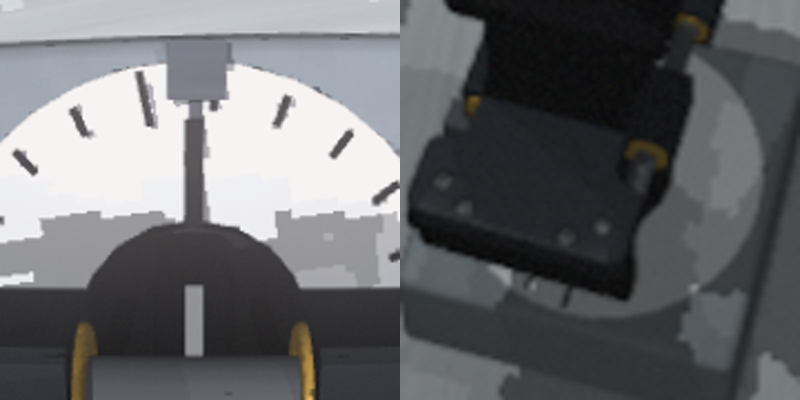

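Left: the pointer (column 195, rows 115–220) stands nearly under the marker block (columns 167–231, inner tip at about 197). It is off by half a degree or so; measuring that from the pixels.

```bash
python3 - <<'E'
from h import *
import pickle
c=pickle.load(open("w12.pkl","rb"));p=c["pixels"]
g=p.max(2).astype(int)
for v in(160,164,168,172,176,180,184,186,188,190,192,195,205,215,225,235): print(v,g[v,298:342].tolist())
E
```

```text
160 [161, 161, 161, 160, 158, 155, 145, 133, 138, 138, 138, 137, 136, 136, 136, 137, 137, 137, 137, 137, 137, 138, 137, 138, 137, 138, 137, 136, 136, 136, 136, 136, 135, 136, 121, 117, 145, 161, 162, 162, 161, 164, 162, 163]
164 [176, 172, 166, 164, 165, 165, 155, 134, 139, 139, 139, 140, 139, 139, 140, 139, 138, 139, 139, 138, 137, 137, 136, 137, 137, 138, 139, 138, 137, 137, 137, 138, 138, 136, 126, 121, 157, 178, 177, 177, 177, 179, 179, 179]
168 [183, 184, 183, 173, 166, 174, 172, 139, 138, 138, 137, 137, 138, 137, 135, 136, 136, 138, 137, 136, 137, 137, 137, 136, 137, 137, 136, 135, 136, 137, 136, 135, 136, 137, 140, 140, 137, 164, 194, 193, 191, 181, 182, 179]
172 [246, 246, 246, 245, 245, 245, 231, 158, 134, 134, 135, 134, 134, 135, 136, 136, 137, 136, 135, 135, 136, 136, 136, 135, 136, 135, 135, 135, 135, 134, 134, 135, 135, 159, 233, 245, 245, 245, 246, 246, 246, 246, 246, 246]
176 [246, 246, 246, 246, 245, 244, 229, 158, 135, 135, 135, 134, 135, 136, 135, 135, 135, 135, 134, 136, 135, 135, 135, 134, 134, 135, 135, 134, 134, 134, 133, 134, 134, 143, 231, 246, 246, 247, 246, 
[... 1759 characters left out ...]
, 246, 247, 247, 247, 246, 247, 246, 247, 247]
215 [246, 247, 247, 246, 246, 247, 247, 247, 247, 246, 246, 246, 247, 246, 215, 134, 90, 90, 90, 90, 91, 90, 89, 192, 238, 246, 246, 246, 247, 247, 247, 247, 247, 247, 247, 246, 247, 247, 246, 247, 247, 247, 247, 247]
225 [243, 243, 243, 243, 243, 243, 243, 243, 243, 243, 243, 243, 243, 243, 209, 130, 85, 85, 85, 85, 85, 84, 84, 124, 213, 241, 243, 243, 243, 243, 243, 243, 243, 244, 243, 243, 243, 243, 243, 243, 243, 243, 243, 243]
235 [160, 159, 159, 158, 159, 220, 240, 242, 242, 242, 243, 242, 243, 243, 206, 126, 80, 81, 80, 80, 82, 80, 80, 121, 150, 160, 205, 242, 242, 243, 242, 242, 242, 242, 242, 242, 242, 242, 242, 242, 242, 242, 242, 242]
```

```bash
python3 -m jog '0 0 0 0 -0.5; 0 0 0 0 0; 0 0 0 0 0; 0.4 0 0 0 0; 0.4 0 0 0 0'; python3 -m jog '0.4 0 0 0 0; 0.4 0 0 25 0; 0.4 0 0 40 0; 0.4 0 0 0 0;0.4 0 0 0 0'; python3 - <<'E'
from h import *
import pickle
c=cap("wrist","pics/w13.png");pickle.dump(c,open("w13.pkl","wb"));g=c["pixels"].max(2).astype(int)
o=(.4565,.3532)
for a in(-8,-9,-10): print(a,[np.round(proj(c,(o[0]+k*np.cos(np.radians(a)),o[1]+k*np.sin(np.radians(a)),.055)),1).tolist() for k in(.03,.046,.05)])
for v in range(178,236,3): print(v,g[v,300:338].tolist())
E
```

```text
time_s: 23.48
tcp_pos: [0.4559, 0.3539, 0.0816]
ee_rot: [[0.986, -0.164, -0.0], [-0.164, -0.986, 0.0], [-0.0, -0.0, -1.0]]
wrist_force: [-0.6, -1.0, 0.4]
gripper_width: 0.306
gripper_force: 0.0
time_s: 24.1
tcp_pos: [0.4558, 0.3536, 0.1464]
ee_rot: [[0.986, -0.165, -0.001], [-0.165, -0.986, 0.0], [-0.001, 0.0, -1.0]]
wrist_force: [-0.5, -0.8, -0.7]
gripper_width: 0.402
gripper_force: 0.0
-8 [[319.1, 207.3], [318.5, 182.4], [318.3, 176.1]]
-9 [[319.9, 207.3], [319.8, 182.4], [319.7, 176.1]]
-10 [[320.7, 207.3], [321.0, 182.4], [321.1, 176.1]]
178 [213, 134, 120, 168, 221, 244, 252, 252, 252, 252, 252, 252, 252, 252, 252, 241, 149, 150, 149, 149, 205, 248, 249, 247, 250, 252, 252, 252, 252, 252, 252, 252, 252, 252, 252, 252, 252, 252]
181 [245, 180, 110, 135, 176, 227, 252, 252, 252, 252, 252, 251, 251, 251, 234, 131, 108, 107, 109, 109, 108, 243, 252, 252, 252, 252, 252, 252, 252, 252, 252, 252, 252, 252, 252, 252, 252, 252]
184 [252, 252, 252, 252, 252, 252, 252, 252, 252, 252, 252, 252, 251, 251, 235, 134, 108, 108, 108, 108, 108, 241, 252, 252, 252, 252, 252, 252, 252, 252, 252, 25
[... 2403 characters left out ...]
3, 84, 84, 84, 85, 91, 93, 93, 94, 94, 94, 93, 92]
226 [93, 93, 93, 93, 93, 91, 84, 83, 84, 82, 83, 84, 82, 83, 83, 83, 83, 83, 83, 82, 84, 83, 83, 82, 82, 82, 83, 83, 82, 81, 83, 84, 84, 84, 86, 92, 91, 92]
229 [90, 93, 91, 91, 91, 87, 83, 85, 86, 87, 86, 85, 85, 87, 99, 145, 192, 192, 192, 193, 156, 109, 85, 85, 85, 86, 85, 86, 85, 83, 82, 82, 82, 81, 85, 89, 90, 92]
232 [81, 88, 89, 89, 87, 84, 83, 85, 88, 88, 89, 89, 88, 89, 101, 191, 250, 250, 250, 250, 231, 148, 86, 88, 88, 89, 89, 87, 83, 83, 79, 81, 83, 89, 90, 88, 89, 89]
235 [79, 86, 87, 86, 85, 83, 80, 83, 85, 87, 87, 87, 88, 87, 99, 191, 250, 250, 250, 250, 231, 147, 82, 88, 86, 86, 87, 86, 83, 80, 77, 78, 83, 86, 87, 86, 87, 87]
```

The pointer (317.6) and the marker tip (317.7) agree after release. Next the treadle pad.

```bash
python3 - <<'E'
from h import *
import pickle
c=pickle.load(open("w10.pkl","rb"));t=pickle.load(open("top1.pkl","rb"));s=pickle.load(open("side0.pkl","rb"))
# pad centroid: dark pixels hull
def pad(c,x0,y0,x1,y1,th):
    m=np.zeros(c["pixels"].shape[:2],np.uint8);m[y0:y1,x0:x1]=(c["pixels"][y0:y1,x0:x1].max(2)<th)
    m=cv2.morphologyEx(m,cv2.MORPH_CLOSE,np.ones((7,7)));m=cv2.morphologyEx(m,cv2.MORPH_OPEN,np.ones((5,5)))
    k,l,st,ce=cv2.connectedComponentsWithStats(m);i=1+st[1:,4].argmax();return st[i].tolist(),ce[i]
a=pad(c,310,5,412,82,110);b=pad(t,168,183,216,216,70);d=pad(s,228,328,280,375,60)
print(a,b,d)
print(at(c,*a[1],.066),at(t,*b[1],.066),tri([(c,*a[1]),(t,*b[1]),(s,*d[1])]),tri([(c,*a[1]),(t,*b[1])]))
E
```

```text
([318, 17, 86, 59, 3902], array([361.71219887,  45.6804203 ])) ([190, 190, 26, 22, 357], array([203.86834734, 199.77871148])) ([232, 328, 47, 47, 1325], array([255.54716981, 354.21660377]))
[0.59595761 0.28152094 0.066     ] [0.59569142 0.25214318 0.066     ] [0.60400208 0.26704574 0.02906923] [ 0.6175575   0.27161395 -0.01745065]
```

```bash
python3 -m jog '0 50 -20 10 9; 0 50 -30 0 0; 0 41 -23 0 0; 0 0 0 -20 0; 0 0 0 0 0'; python3 -m jog '0 0 0 -20 0; 0 0 0 -15 0; 0 0 0 -8 0; 0 0 0 0 0; 0 0 0 0 0'
```

```text
time_s: 24.78
tcp_pos: [0.596, 0.2791, 0.1331]
ee_rot: [[1.0, -0.01, -0.006], [-0.01, -1.0, -0.004], [-0.006, 0.004, -1.0]]
wrist_force: [-0.6, -0.2, -0.1]
gripper_width: 0.009
gripper_force: 0.0
time_s: 25.4
tcp_pos: [0.5976, 0.2811, 0.0944]
ee_rot: [[1.0, -0.008, 0.001], [-0.008, -1.0, 0.001], [0.001, -0.001, -1.0]]
wrist_force: [-0.5, 0.3, 2.1]
gripper_width: 0.005
gripper_force: 0.0
```

```bash
python3 -m jog '0 0 0 -10 0; 0 -1 0 -10 0; 0 -1 0 -8 0; 0 0 0 0 0'; python3 -m jog '0 -1 0 -4 0; 0 0 0 -2 0; 0 0 0 0 0'; python3 -m jog '0 0 0 -3 0; 0 0 0 0 0;0 0 0 0 0'
```

```text
time_s: 25.9
tcp_pos: [0.5949, 0.2812, 0.0659]
ee_rot: [[1.0, -0.008, -0.0], [-0.008, -1.0, 0.0], [-0.0, -0.0, -1.0]]
wrist_force: [-4.0, 0.8, 7.6]
gripper_width: 0.005
gripper_force: 3.4
time_s: 26.28
tcp_pos: [0.594, 0.2812, 0.0606]
ee_rot: [[1.0, -0.008, 0.0], [-0.008, -1.0, 0.0], [0.0, -0.0, -1.0]]
wrist_force: [-3.7, 1.0, 7.7]
gripper_width: 0.008
gripper_force: 4.0
time_s: 26.65
tcp_pos: [0.5936, 0.2812, 0.0578]
ee_rot: [[1.0, -0.008, -0.0], [-0.008, -1.0, 0.0], [-0.0, -0.0, -1.0]]
wrist_force: [-4.6, 0.5, 9.2]
gripper_width: 0.004
gripper_force: 4.4
```

```bash
python3 -m jog '0 0 0 -2 0; 0 0 0 0 0'; python3 -m jog '0 0 0 -1 0; 0 0 0 0 0'; python3 -m jog '0 0 0 -1 0; 0 0 0 0 0'
```

```text
time_s: 26.9
tcp_pos: [0.5934, 0.2813, 0.056]
ee_rot: [[1.0, -0.008, -0.001], [-0.008, -1.0, 0.0], [-0.001, -0.0, -1.0]]
wrist_force: [-6.2, 1.3, 10.3]
gripper_width: 0.004
gripper_force: 4.9
time_s: 27.15
tcp_pos: [0.5934, 0.2813, 0.0558]
ee_rot: [[1.0, -0.007, -0.0], [-0.007, -1.0, 0.0], [-0.0, -0.0, -1.0]]
wrist_force: [-7.6, 1.1, 13.1]
gripper_width: 0.004
gripper_force: 6.6
time_s: 27.4
tcp_pos: [0.5934, 0.2813, 0.0556]
ee_rot: [[1.0, -0.007, -0.0], [-0.007, -1.0, 0.0], [-0.0, -0.0, -1.0]]
wrist_force: [-8.0, -0.2, 17.7]
gripper_width: 0.01
gripper_force: 8.3
```

At the stop (height plateau, force rising). Hold, then release.

```bash
python3 -m jog '0 0 0 0 0; 0 0 0 0 0; 0 0 0 0 0; 0 0 0 0 0;0 0 0 0 0'; python3 -m jog '0 0 0 8 0; 0 1 0 10 0; 0 1 0 15 0; 0 0 0 20 0;0.4 0 0 40 0'; python3 -m jog '0.4 -41 23 0 -9; 0.4 -50 30 0 0; 0.4 -46 20 0 0; 0.4 0 0 0 0;0.4 0 0 0 0';python3 - <<'E'
from h import *
import pickle
c=cap("wrist","pics/w14.png");pickle.dump(c,open("w14.pkl","wb"));g=c["pixels"].max(2).astype(int);s=r.sense();print(s["tcp_pos"],s["ee_rot"][:,0])
print(proj(c,(.4562,.3536,.082)))
for v in range(176,250,8): print(v,g[v,296:344].tolist())
E
```

```text
time_s: 28.02
tcp_pos: [0.5934, 0.2813, 0.0556]
ee_rot: [[1.0, -0.007, -0.0], [-0.007, -1.0, 0.0], [-0.0, -0.0, -1.0]]
wrist_force: [-8.0, 1.0, 17.3]
gripper_width: 0.009
gripper_force: 8.3
time_s: 28.65
tcp_pos: [0.5943, 0.2796, 0.1435]
ee_rot: [[1.0, -0.009, -0.006], [-0.009, -1.0, -0.003], [-0.006, 0.004, -1.0]]
wrist_force: [-0.3, 0.6, -0.9]
gripper_width: 0.058
gripper_force: 0.0
time_s: 29.28
tcp_pos: [0.459, 0.3536, 0.1454]
ee_rot: [[0.986, -0.164, -0.001], [-0.164, -0.986, -0.001], [-0.001, 0.001, -1.0]]
wrist_force: [1.1, -0.6, -0.1]
gripper_width: 0.394
gripper_force: 0.0
[0.45953961 0.35336439 0.14532164] [ 9.86268016e-01 -1.65152041e-01 -4.51615867e-04]
(np.float64(320.9935276632183), np.float64(271.1782915073685))
176 [252, 252, 252, 216, 135, 107, 156, 194, 231, 252, 252, 252, 251, 179, 155, 154, 155, 154, 155, 155, 155, 154, 154, 155, 154, 155, 154, 154, 153, 154, 154, 156, 171, 229, 251, 252, 252, 252, 252, 252, 252, 252, 252, 252, 252, 252, 252, 252]
184 [252, 252, 252, 252, 252, 212, 125, 116, 163, 228, 252, 252, 252, 252, 252, 252, 252, 252, 252, 249, 226, 147, 147
[... 1214 characters left out ...]
 85, 85, 84, 84, 85, 84, 85, 91, 93, 94, 95, 94, 93, 87, 88, 111, 197, 240, 249, 250, 250, 250]
232 [83, 83, 83, 83, 82, 89, 92, 91, 92, 91, 89, 80, 81, 81, 81, 82, 82, 81, 81, 82, 82, 81, 81, 82, 80, 81, 81, 81, 82, 81, 81, 81, 82, 81, 80, 81, 81, 83, 84, 91, 91, 91, 90, 91, 91, 90, 90, 91]
240 [79, 78, 77, 78, 79, 79, 78, 77, 78, 77, 78, 80, 81, 86, 87, 86, 86, 86, 85, 119, 198, 250, 250, 250, 250, 201, 110, 83, 86, 86, 86, 85, 86, 81, 80, 77, 78, 78, 79, 78, 77, 78, 78, 77, 78, 79, 79, 80]
248 [74, 73, 73, 73, 74, 74, 73, 73, 72, 74, 73, 72, 70, 73, 72, 73, 73, 73, 73, 88, 128, 172, 171, 171, 171, 134, 92, 71, 73, 73, 72, 74, 71, 72, 71, 72, 73, 73, 73, 74, 73, 73, 72, 72, 73, 73, 73, 73]
```

```bash
python3 -m jog '0.4 -3 0 -30 0; 0.4 0 0 -25 0; 0.4 0 0 -9 0; 0.4 0 0 0 0; 0 0 0 0 0'; python3 -m jog '0 0 0 0 0;0 0 0 0 0;0 0 0 0 0; 0 0 0 0 0; 0 0 0 0 5';python3 -m jog '0 0 0 0 9;0 0 0 0 9;0 0 0 0 9; 0 0 0 0 9; 0 0 0 0 9';python3 -m jog '0 0 0 0 9;0 0 0 0 9;0 0 0 0 9; 0 0 0 0 9; 0 0 0 0 0'; python3 -m jog '0 0 0 0 4; 0 0 0 0 0; 0 0 0 0 0'; python3 -c "
from h import *
s=r.sense();print(s['moment'],s['joints'].round(1))"
```

```text
time_s: 29.95
tcp_pos: [0.4571, 0.3541, 0.0826]
ee_rot: [[0.986, -0.165, 0.001], [-0.165, -0.986, 0.001], [0.001, -0.002, -1.0]]
wrist_force: [-0.5, 0.1, 1.4]
gripper_width: 0.347
gripper_force: 0.0
time_s: 30.58
tcp_pos: [0.4563, 0.3529, 0.0824]
ee_rot: [[0.997, -0.076, -0.0], [-0.076, -0.997, -0.001], [-0.0, 0.001, -1.0]]
wrist_force: [0.4, -4.7, 6.0]
gripper_width: 0.162
gripper_force: 30.0
time_s: 31.2
tcp_pos: [0.4563, 0.3529, 0.0824]
ee_rot: [[0.757, 0.654, -0.0], [0.654, -0.757, -0.001], [-0.001, 0.001, -1.0]]
wrist_force: [0.6, -3.9, 5.2]
gripper_width: 0.16
gripper_force: 30.0
time_s: 31.82
tcp_pos: [0.4563, 0.3529, 0.0823]
ee_rot: [[0.232, 0.973, -0.0], [0.973, -0.232, -0.001], [-0.001, 0.0, -1.0]]
wrist_force: [-0.8, -4.6, 6.2]
gripper_width: 0.159
gripper_force: 30.0
time_s: 32.2
tcp_pos: [0.4563, 0.3529, 0.0823]
ee_rot: [[0.164, 0.986, -0.0], [0.986, -0.164, -0.001], [-0.001, 0.0, -1.0]]
wrist_force: [-0.7, -4.4, 5.9]
gripper_width: 0.155
gripper_force: 30.0
[-1.40113685 -0.02915314  0.04667996] [ 5.380e+01  2.670e+01 -1.780e+01  1.000e-01 -4.560e+01  1.167e+02]
```

```bash
python3 -m jog '0 0 0 0 1.5; 0 0 0 0 0'; python3 -c "
from h import *
print(r.sense()['moment'])"; python3 -m jog '0 0 0 0 1; 0 0 0 0 0';  python3 -c "
from h import *
print(r.sense()['moment'])"; python3 -m jog '0 0 0 0 1; 0 0 0 0 0';  python3 -c "
from h import *
print(r.sense()['moment'])"
```

```text
time_s: 32.45
tcp_pos: [0.4563, 0.3529, 0.0824]
ee_rot: [[0.138, 0.99, -0.0], [0.99, -0.138, -0.001], [-0.001, 0.0, -1.0]]
wrist_force: [-0.8, -4.5, 5.3]
gripper_width: 0.155
gripper_force: 30.0
[-1.4320711  -0.10571011  0.02085367]
time_s: 32.7
tcp_pos: [0.4563, 0.3529, 0.0823]
ee_rot: [[0.122, 0.993, -0.0], [0.993, -0.122, -0.001], [-0.001, -0.0, -1.0]]
wrist_force: [0.8, -4.4, 5.8]
gripper_width: 0.158
gripper_force: 30.0
[-1.35843534 -0.10492685 -0.17618402]
time_s: 32.95
tcp_pos: [0.4563, 0.3529, 0.0824]
ee_rot: [[0.106, 0.994, -0.0], [0.994, -0.106, -0.001], [-0.001, -0.0, -1.0]]
wrist_force: [-0.0, -3.9, 5.9]
gripper_width: 0.159
gripper_force: 30.0
[-1.30641616 -0.10930987 -0.52282531]
```

```bash
python3 -m jog '0.4 0 0 0 0; 0.4 0 0 0 0; 0.4 0 0 0 0; 0.4 0 0 30 0; 0.4 0 0 50 0'; python3 -m jog '0.5 0 -20 50 -10.5; 0.5 0 -30 30 -10.5;0.5 10 -30 0 -10.5;0.5 10 -40 0 -10.5;0.5 10 -40 0 -10.5'; python3 -m jog '0.5 10 -50 0 -10.5;0.5 10 -40 0 -10.5; 0.5 0 -20 0 -8.5; 0.5 0 0 0 0;0.5 0 0 0 0';python3 - <<'E'
from h import *
import pickle
c=cap("wrist","pics/w15.png");pickle.dump(c,open("w15.pkl","wb"))
for x in bands(c,z=.044,roi=(0,60,640,305)): print(x[0].round(4),x[1:])
E
```

```text
time_s: 33.58
tcp_pos: [0.4554, 0.353, 0.1605]
ee_rot: [[0.104, 0.995, -0.003], [0.995, -0.104, -0.004], [-0.004, -0.003, -1.0]]
wrist_force: [0.8, 0.6, 0.1]
gripper_width: 0.393
gripper_force: 0.0
time_s: 34.2
tcp_pos: [0.4864, 0.1928, 0.2417]
ee_rot: [[0.855, 0.518, 0.0], [0.518, -0.855, 0.001], [0.001, -0.0, -1.0]]
wrist_force: [-0.2, 0.5, -0.1]
gripper_width: 0.504
gripper_force: 0.0
time_s: 34.83
tcp_pos: [0.5064, 0.0842, 0.2416]
ee_rot: [[0.999, 0.037, 0.0], [0.037, -0.999, 0.0], [0.0, -0.0, -1.0]]
wrist_force: [0.8, 0.0, -0.8]
gripper_width: 0.5
gripper_force: 0.0
[0.6137 0.1114 0.044 ] ((np.float64(293.4), np.float64(106.9)), 1935)
[0.6178 0.0079 0.044 ] ((np.float64(406.0), np.float64(109.0)), 485)
[0.5586 0.0834 0.044 ] ((np.float64(322.0), np.float64(167.5)), 222)
[0.5551 0.147  0.044 ] ((np.float64(252.9), np.float64(169.5)), 186)
[0.5593 0.018  0.044 ] ((np.float64(392.4), np.float64(170.4)), 206)
[0.5346 0.0828 0.044 ] ((np.float64(321.6), np.float64(193.5)), 217)
[0.5311 0.1467 0.044 ] ((np.float64(252.9), np.float64(195.1)), 181)
[0.5352 0.0171 0.044 ] ((np.float64(391.7), np.float64(196.1)), 188)
[0.4771 0.1397 0.044 ] ((np.float64(260.0), np.float64(251.3)), 69)
[0.4792 0.0784 0.044 ] ((np.float64(323.9), np.float64(251.6)), 75)
[0.4808 0.017  0.044 ] ((np.float64(387.4), np.float64(252.2)), 83)
```

View pics/w15.png

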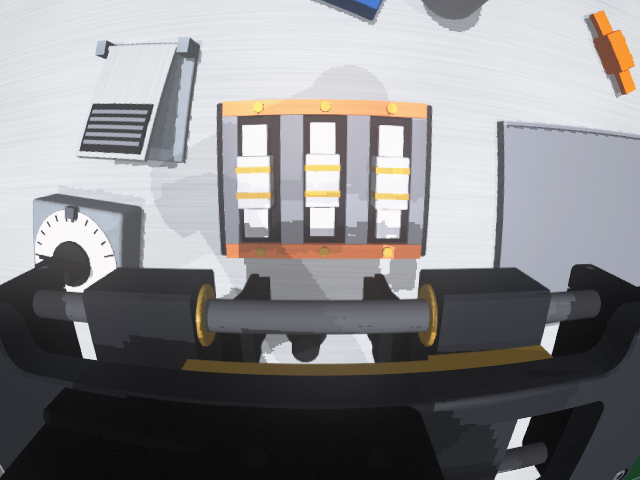

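Everything is as left: contacts in the lanes with bands at (253,182), (322,180) and (392,183). Now returning them to the tray.

```bash
python3 -m jog '0.5 21 -38 -50 0; 0.5 20 -30 -60 0; 0.5 0 0 -50 0; 0.5 0 0 -26 0; 0.5 0 0 -10 0'; python3 -m jog '0.5 0 0 0 0; 0 0 0 0 0;0 0 0 0 0;0 0 0 0 0;0 0 0 15 0'; python3 -m jog '0 0 0 45 0; 0 0 -60 0 1; 0 0 -60 0 0; 0 -5 -60 0 0; 0 -10 -36 -20 0'; python3 -m jog '0 0 0 -20 0; 0 0 0 0 0'
```

```text
time_s: 35.5
tcp_pos: [0.5432, 0.0213, 0.0532]
ee_rot: [[0.999, 0.037, -0.003], [0.037, -0.999, -0.001], [-0.004, 0.001, -1.0]]
wrist_force: [0.5, -1.2, 1.9]
gripper_width: 0.503
gripper_force: 0.8
time_s: 36.12
tcp_pos: [0.5432, 0.0203, 0.07]
ee_rot: [[0.999, 0.035, -0.001], [0.035, -0.999, -0.0], [-0.001, 0.0, -1.0]]
wrist_force: [-0.0, -0.3, -2.2]
gripper_width: 0.361
gripper_force: 29.9
time_s: 36.75
tcp_pos: [0.5309, -0.1972, 0.0974]
ee_rot: [[0.999, 0.052, 0.008], [0.052, -0.999, -0.001], [0.008, 0.001, -1.0]]
wrist_force: [0.3, 0.3, -2.1]
gripper_width: 0.362
gripper_force: 29.9
time_s: 37.0
tcp_pos: [0.5281, -0.195, 0.0744]
ee_rot: [[0.999, 0.052, -0.002], [0.052, -0.999, 0.001], [-0.002, -0.001, -1.0]]
wrist_force: [-0.3, 1.0, -1.8]
gripper_width: 0.356
gripper_force: 29.9
```

```bash
python3 -m jog '0 0 0 -12 0; 0 0 0 -11 0; 0 0 0 0 0'; python3 -m jog '0 0 0 -3 0; 0 0 0 0 0'; python3 -m jog '0 0 0 -2 0; 0 0 0 0 0'
```

```text
time_s: 37.38
tcp_pos: [0.5284, -0.1944, 0.051]
ee_rot: [[0.999, 0.053, -0.002], [0.053, -0.999, 0.0], [-0.002, -0.0, -1.0]]
wrist_force: [-0.1, 0.5, -1.2]
gripper_width: 0.363
gripper_force: 29.9
time_s: 37.62
tcp_pos: [0.5293, -0.1949, 0.0491]
ee_rot: [[0.999, 0.053, 0.001], [0.053, -0.999, -0.0], [0.001, 0.0, -1.0]]
wrist_force: [0.6, 0.7, -1.8]
gripper_width: 0.359
gripper_force: 29.9
time_s: 37.88
tcp_pos: [0.5293, -0.195, 0.0487]
ee_rot: [[0.999, 0.053, 0.001], [0.053, -0.999, -0.0], [0.001, 0.001, -1.0]]
wrist_force: [-3.2, 2.1, 7.8]
gripper_width: 0.362
gripper_force: 29.9
```

```bash
python3 -m jog '0.5 0 0 0 0; 0.5 0 0 0 0; 0.5 0 0 0 0; 0.5 0 0 20 0; 0.5 0 0 50 0'; python3 -m jog '0.5 5 60 0 -1; 0.5 5 60 0 0; 0.5 3 60 0 0; 0.5 3 60 0 0; 0.5 0 36 0 0'; python3 -m jog '0.5 0 0 -20 0; 0.5 0 0 0 0'
```

```text
time_s: 38.5
tcp_pos: [0.5271, -0.1947, 0.115]
ee_rot: [[0.999, 0.052, -0.007], [0.052, -0.999, 0.001], [-0.007, -0.001, -1.0]]
wrist_force: [0.6, -0.5, -0.4]
gripper_width: 0.502
gripper_force: 0.0
time_s: 39.12
tcp_pos: [0.5451, 0.0837, 0.1169]
ee_rot: [[0.999, 0.038, 0.001], [0.038, -0.999, 0.0], [0.001, -0.0, -1.0]]
wrist_force: [-0.1, 0.1, -0.0]
gripper_width: 0.497
gripper_force: 0.0
time_s: 39.38
tcp_pos: [0.5437, 0.0811, 0.0954]
ee_rot: [[0.999, 0.036, -0.004], [0.036, -0.999, -0.001], [-0.004, 0.001, -1.0]]
wrist_force: [0.4, -0.5, -0.0]
gripper_width: 0.499
gripper_force: 0.0
```

```bash
python3 -m jog '0.5 2 0 -25 0; 0.5 0 0 -20 0; 0.5 0 0 -5 0; 0.5 0 0 0 0; 0.5 0 0 0 0'; python3 -m jog '0 0 0 0 0;0 0 0 0 0;0 0 0 0 0;0 0 0 15 0; 0 0 0 45 0'; python3 -m jog '0 0 -60 0 1; 0 0 -60 0 0; 0 -5 -60 0 0; 0 -5 -60 0 0; 0 -5 -60 0 0'; python3 -m jog '0 0 -53 -20 0; 0 0 0 -20 0; 0 0 0 -15 0; 0 0 0 0 0'
```

```text
time_s: 40.0
tcp_pos: [0.5477, 0.0811, 0.0479]
ee_rot: [[0.999, 0.035, 0.002], [0.035, -0.999, 0.001], [0.002, -0.001, -1.0]]
wrist_force: [0.4, -0.1, 0.9]
gripper_width: 0.499
gripper_force: 0.0
time_s: 40.62
tcp_pos: [0.5448, 0.0803, 0.1054]
ee_rot: [[0.999, 0.035, -0.007], [0.035, -0.999, -0.002], [-0.007, 0.002, -1.0]]
wrist_force: [1.2, 0.5, -2.7]
gripper_width: 0.363
gripper_force: 30.0
time_s: 41.25
tcp_pos: [0.5315, -0.2207, 0.1074]
ee_rot: [[0.999, 0.053, 0.0], [0.053, -0.999, 0.0], [0.0, -0.0, -1.0]]
wrist_force: [0.7, 0.2, -2.2]
gripper_width: 0.364
gripper_force: 30.0
time_s: 41.75
tcp_pos: [0.5311, -0.2712, 0.0508]
ee_rot: [[0.999, 0.053, -0.003], [0.054, -0.999, 0.001], [-0.003, -0.001, -1.0]]
wrist_force: [0.7, 0.6, -1.8]
gripper_width: 0.365
gripper_force: 30.0
```

```bash
python3 -m jog '0 0 0 -8 0; 0 0 0 -2 0; 0 0 0 0 0'; python3 -m jog '0 0 0 -2 0; 0 0 0 0 0'
```

```text
time_s: 42.12
tcp_pos: [0.5322, -0.2716, 0.0421]
ee_rot: [[0.999, 0.054, 0.0], [0.054, -0.999, -0.0], [0.0, 0.0, -1.0]]
wrist_force: [-0.1, -0.3, -2.5]
gripper_width: 0.37
gripper_force: 30.0
time_s: 42.38
tcp_pos: [0.5319, -0.2719, 0.0399]
ee_rot: [[0.999, 0.053, -0.0], [0.053, -0.999, 0.0], [-0.0, -0.0, -1.0]]
wrist_force: [-1.0, -0.6, -2.1]
gripper_width: 0.364
gripper_force: 30.0
```

```bash
python3 -m jog '0 0 0 -1 0; 0.5 0 0 0 0; 0.5 0 0 0 0; 0.5 0 0 0 0; 0.5 0 0 20 0'; python3 -m jog '0.5 0 0 55 0; 0.5 0 60 0 -1; 0.5 5 60 0 0; 0.5 5 60 0 0; 0.5 5 60 0 0'; python3 -m jog '0.5 0 60 0 0; 0.5 0 60 0 0; 0.5 0 56 0 0; 0.5 0 0 -20 0; 0.5 0 0 0 0'
```

```text
time_s: 43.0
tcp_pos: [0.5308, -0.2717, 0.0576]
ee_rot: [[0.999, 0.053, -0.004], [0.053, -0.999, 0.001], [-0.004, -0.001, -1.0]]
wrist_force: [-0.3, -0.7, -0.0]
gripper_width: 0.497
gripper_force: 0.0
time_s: 43.62
tcp_pos: [0.5471, -0.0302, 0.1142]
ee_rot: [[0.999, 0.035, 0.001], [0.035, -0.999, 0.0], [0.001, -0.0, -1.0]]
wrist_force: [0.1, 0.2, 0.0]
gripper_width: 0.497
gripper_force: 0.0
time_s: 44.25
tcp_pos: [0.5457, 0.1442, 0.0925]
ee_rot: [[0.999, 0.036, -0.003], [0.036, -0.999, -0.002], [-0.003, 0.002, -1.0]]
wrist_force: [-0.8, -0.4, 0.4]
gripper_width: 0.501
gripper_force: 0.0
```

```bash
python3 -m jog '0.5 -1 1 -25 0; 0.5 0 0 -17 0; 0.5 0 0 -4 0; 0.5 0 0 0 0; 0.5 0 0 0 0'; python3 -m jog '0 0 0 0 0;0 0 0 0 0;0 0 0 0 0;0 0 0 15 0; 0 0 0 45 0'; python3 - <<'E'
from h import *
c=cap("wrist","pics/w16.png")
for x in bands(c,z=.036,roi=(320,60,640,305)): print(x[0].round(4),x[1:])
E
```

```text
time_s: 44.88
tcp_pos: [0.5466, 0.1451, 0.0489]
ee_rot: [[0.999, 0.035, 0.002], [0.035, -0.999, 0.001], [0.002, -0.001, -1.0]]
wrist_force: [-0.2, 0.7, 0.2]
gripper_width: 0.5
gripper_force: 0.0
time_s: 45.5
tcp_pos: [0.5439, 0.1441, 0.1064]
ee_rot: [[0.999, 0.035, -0.006], [0.035, -0.999, -0.003], [-0.007, 0.003, -1.0]]
wrist_force: [1.4, 0.6, -2.7]
gripper_width: 0.364
gripper_force: 30.0
[0.6179 0.0852 0.036 ] ((np.float64(424.7), np.float64(144.9)), 342)
[0.6197 0.025  0.036 ] ((np.float64(513.2), np.float64(151.9)), 162)
```

Held. Carry to the tray at y ≈ -0.35, higher on the way.

```bash
python3 -m jog '0 0 -60 20 1; 0 0 -60 0 0; 0 -5 -60 0 0; 0 -5 -60 0 0; 0 -5 -60 0 0'; python3 -m jog '0 0 -60 0 0; 0 0 -60 0 0; 0 0 -60 0 0; 0 0 -15 0 0; 0 0 0 0 0'; python3 - <<'E'
from h import *
c=cap("top","pics/top2.png"); print(r.sense()["tcp_pos"])
for x in bands(c,z=.036,roi=(380,190,550,325),amin=4): print(x[0].round(4),x[1:])
c=cap("side","pics/side2.png")
for x in bands(c,z=.036,roi=(290,125,410,215),amin=4): print(x[0].round(4),x[1:])
E
```

```text
time_s: 46.18
tcp_pos: [0.5306, -0.156, 0.1283]
ee_rot: [[0.999, 0.053, 0.001], [0.053, -0.999, 0.0], [0.001, -0.0, -1.0]]
wrist_force: [0.9, -0.0, -2.4]
gripper_width: 0.364
gripper_force: 30.0
time_s: 46.8
tcp_pos: [0.5304, -0.3498, 0.1274]
ee_rot: [[0.999, 0.051, -0.0], [0.051, -0.999, 0.001], [-0.0, -0.001, -1.0]]
wrist_force: [0.9, 0.4, -1.7]
gripper_width: 0.365
gripper_force: 30.0
[ 0.53054373 -0.34874073  0.12746305]
```

```bash
python3 - <<'E'
from h import *
c=cap("wrist","pics/w17.png")
for x in bands(c,z=.036,roi=(0,60,300,330)): print(x[0].round(4),x[1:])
for q in [(.544,-.271,.036),(.519,-.272,.036),(.541,-.194,.036),(.517,-.195,.036)]: print(np.round(proj(c,q),1))
E
```

```text
[ 0.5504 -0.2224  0.036 ] ((np.float64(140.8), np.float64(217.0)), 36)
[ 0.5443 -0.1938  0.036 ] ((np.float64(107.5), np.float64(224.2)), 276)
[ 0.5435 -0.2694  0.036 ] ((np.float64(203.4), np.float64(229.7)), 351)
[ 0.5267 -0.2907  0.036 ] ((np.float64(234.0), np.float64(255.5)), 26)
[ 0.5203 -0.1957  0.036 ] ((np.float64(112.2), np.float64(256.2)), 264)
[ 0.5194 -0.2709  0.036 ] ((np.float64(206.2), np.float64(264.1)), 379)
[ 0.4817 -0.2836  0.036 ] ((np.float64(225.5), np.float64(315.4)), 367)
[205.6 229. ]
[207.8 264.8]
[108.1 228.6]
[111.8 260.4]
```

```bash
python3 -m jog '0 0 0 -40 0; 0 0 0 -30 0; 0 0 0 -12 0; 0 0 0 0 0'; python3 -m jog '0 0 0 -3 0; 0 0 0 0 0'; python3 -m jog '0 0 0 -2 0; 0 0 0 0 0'
```

```text
time_s: 47.45
tcp_pos: [0.5311, -0.3484, 0.0455]
ee_rot: [[0.999, 0.054, -0.001], [0.054, -0.999, 0.0], [-0.001, -0.0, -1.0]]
wrist_force: [0.6, -0.2, -1.2]
gripper_width: 0.366
gripper_force: 30.0
time_s: 47.7
tcp_pos: [0.5315, -0.3494, 0.0437]
ee_rot: [[0.999, 0.053, 0.002], [0.053, -0.999, -0.001], [0.002, 0.001, -1.0]]
wrist_force: [0.5, 0.2, -2.2]
gripper_width: 0.365
gripper_force: 30.0
time_s: 47.95
tcp_pos: [0.5309, -0.3493, 0.0408]
ee_rot: [[0.999, 0.053, 0.0], [0.053, -0.999, -0.0], [0.0, 0.0, -1.0]]
wrist_force: [-0.5, 0.4, -2.7]
gripper_width: 0.367
gripper_force: 30.0
```

```bash
python3 -m jog '0 0 0 -1 0; 0.5 0 0 0 0; 0.5 0 0 0 0; 0.5 0 0 0 0; 0.5 0 0 20 0'; python3 -m jog '0.5 0 0 60 0; 0.5 -20 30 60 0; 0.5 -20 30 60 0; 0.5 0 0 0 0; 0.5 0 0 0 0'; python3 - <<'E'
from h import *
c=cap("wrist","pics/w18.png")
for x in bands(c,z=.036,roi=(0,60,640,305)): print(x[0].round(4),x[1:])
s=cap("top","pics/top3.png")
d=cap("top","pics/top3.png")["pixels"].astype(int)-__import__("pickle").load(open("top0.pkl","rb"))["pixels"]
for n,(x,y) in dict(can=(362,115),spacer=(305,134),cap=(352,317),boot=(285,316),orange=(470,145),brown=(486,370),dial=(150,270),treadle=(195,190)).items(): print(n,abs(d[y-30:y+30,x-30:x+30]).max(2).__gt__(60).sum())
E
```

```text
time_s: 48.58
tcp_pos: [0.5297, -0.3488, 0.0581]
ee_rot: [[0.999, 0.052, -0.004], [0.052, -0.999, 0.002], [-0.004, -0.002, -1.0]]
wrist_force: [0.2, 0.1, 0.7]
gripper_width: 0.502
gripper_force: 0.0
time_s: 49.2
tcp_pos: [0.495, -0.2954, 0.2268]
ee_rot: [[0.999, 0.053, 0.0], [0.053, -0.999, 0.0], [0.0, -0.0, -1.0]]
wrist_force: [0.2, -0.5, 0.1]
gripper_width: 0.501
gripper_force: 0.0
[0.6181 0.0062 0.036 ] ((np.float64(45.9), np.float64(103.1)), 51)
[0.6161 0.0689 0.036 ] ((np.float64(9.3), np.float64(111.1)), 41)
[ 0.5444 -0.1938  0.036 ] ((np.float64(211.5), np.float64(167.1)), 196)
[ 0.5436 -0.2689  0.036 ] ((np.float64(292.4), np.float64(170.5)), 217)
[ 0.5398 -0.3458  0.036 ] ((np.float64(377.1), np.float64(179.6)), 210)
[ 0.5204 -0.1952  0.036 ] ((np.float64(212.6), np.float64(193.0)), 177)
[ 0.5196 -0.2708  0.036 ] ((np.float64(293.3), np.float64(197.0)), 186)
[ 0.516  -0.3474  0.036 ] ((np.float64(376.9), np.float64(205.5)), 208)
[0.4767 0.0642 0.036 ] ((np.float64(15.9), np.float64(228.5)), 43)
[0.4786 0.0014 0.036 ] ((np.float64(51.8), np.float64(228.7)), 50)
can 0
spacer 0
cap 0
boot 0
orange 769
brown 986
dial 54
treadle 0
```

```bash
python3 - <<'E'
from h import *
c=cap("side");t=cap("top")
for k,o in((t,(.4545,.3515)),(c,(.4565,.3545))):
    g=cv2.GaussianBlur(k["pixels"].max(2),(0,0),.7)
    print([(a,int(np.mean([g[int(round(v)),int(round(u))] for u,v in[proj(k,(o[0]+q*np.cos(np.radians(a)),o[1]+q*np.sin(np.radians(a)),.055)) for q in(.034,.038,.042,.045)]]))) for a in range(60,106,3)])
E
```

```text
[(60, 163), (63, 163), (66, 157), (69, 144), (72, 136), (75, 134), (78, 130), (81, 107), (84, 107), (87, 116), (90, 129), (93, 145), (96, 158), (99, 163), (102, 164), (105, 165)]
[(60, 166), (63, 166), (66, 166), (69, 166), (72, 163), (75, 135), (78, 81), (81, 52), (84, 107), (87, 159), (90, 165), (93, 166), (96, 166), (99, 166), (102, 166), (105, 166)]
```

Pointer at about 82°, which is the zero stop. Handing in.

```bash
python3 -c "
from station import r
print(r.finish_job())"
```

```text
the job is handed in; nothing more can be done
None
```

I handed the job in at about 50 s. All three contacts went into lanes of their own, the dial was turned to the marker, the treadle was held at its stop for about a second, the dial went back to zero, and the contacts are flat in the tray; the station returned no verdict.

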